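# Three cups back on their own saucers

## Task

The three coffee cups have been put on one another's saucers. Move them so that each cup stands upright in the middle of the saucer of its own size (smallest cup on the smallest saucer, largest cup on the largest), parking a cup on the empty cork trivet or another free spot while you swap. Set the cups down gently, and leave the saucers, sugar pot, milk jug and teaspoon where they are.

Things in the scene. Friction and masses are not known exactly. Their poses are not given: they have to be found in the camera images.
- cup_small: the smallest and lowest of three rose-brown stoneware cups, upright: rim 56 mm across outside, 52 mm high, foot 38 mm across, wall 4 mm, about 110 g; the upper half of the wall is almost upright. Origin: centre of its underside; z up; its handle (a loop of 8 mm rod reaching 26 mm out from the wall) points along its +y, so fingers closing along its x take it clear of the handle
- cup_medium: the middle-sized of three rose-brown stoneware cups, upright: rim 62 mm across outside, 72 mm high, foot 44 mm across, wall 4 mm, about 170 g; the upper half of the wall is almost upright. Origin: centre of its underside; z up; its handle (a loop of 8 mm rod reaching 26 mm out from the wall) points along its +y, so fingers closing along its x take it clear of the handle
- cup_large: the largest and tallest of three rose-brown stoneware cups, upright: rim 68 mm across outside, 94 mm high, foot 52 mm across, wall 4 mm, about 260 g; the upper half of the wall is almost upright. Origin: centre of its underside; z up; its handle (a loop of 8 mm rod reaching 26 mm out from the wall) points along its +y, so fingers closing along its x take it clear of the handle
- saucer_small: the smallest of three loose round rose-brown saucers, 105 mm across, about 160 g, the saucer of the smallest cup; at the start another cup stands on it. Flat floor 61 mm across, 5 mm above the table, sloping up to the rim, 14 mm high. Origin: centre of its underside; z up
- saucer_medium: the middle-sized of three loose round rose-brown saucers, 132 mm across, about 240 g, the saucer of the middle-sized cup; at the start another cup stands on it. Flat floor 77 mm across, 5 mm above the table, sloping up to the rim, 14 mm high. Origin: centre of its underside; z up
- saucer_large: the largest of three loose round rose-brown saucers, 165 mm across, about 360 g, the saucer of the largest cup; at the start another cup stands on it. Flat floor 96 mm across, 5 mm above the table, sloping up to the rim, 14 mm high. Origin: centre of its underside; z up
- trivet: flat round cork trivet, 140 mm across, 8 mm thick, fixed to the table, empty: a free spot to park a cup. Origin: centre of its underside
- sugar_pot: bystander: round white china sugar pot with a knobbed lid, 82 mm across, 84 mm high, standing loose on the table. Origin: centre of its underside
- milk_jug: bystander: small steel milk jug, 62 mm across, 74 mm high, handle along its +y reaching 54 mm from its middle, lip along -y. Origin: centre of its underside
- teaspoon: bystander: steel teaspoon lying on the table, 135 mm long along its x, bowl (31 mm wide, 8 mm high) at +x. Origin: under its middle
There are look-alikes about, which are no part of the job. Leave any orange look-alike of the cup_medium alone.

How it is judged:
By the outcome, as a careful person would: the job done as asked, in the order asked, and still so for the second after the job is handed in, with the robot touching nothing.
It also fails if it takes over 131 s, if anything falls off the work surface, if the arm or the gripper's body presses on something with over 40 N, if the wrist force passes 120 N, or if a joint passes its speed limit or range.

## Robot

A 6-joint arm with a two-finger parallel gripper is mounted at the origin on the work surface. World frame = base frame: x ahead of the robot, y to its left, z up, the work surface at z = 0. Lengths are in mm, angles in rad, forces in N, time in s.
With the tool pointing down it reaches from about 400 to 925 mm from the base axis. Payload 12.5 kg.
Tool frame: the origin (TCP) lies at the very end of the fingers, on their centre line; the grasp point (between the pads) lies 19 mm behind it; z points along the fingers, y is the line along which they close (so a half turn about z gives the same grasp; the last joint's range is limited). The gripper opens to 95 mm and grips with 3 to 60 N. Pads are 20 mm wide; open, the fingers measure 119 mm over their backs; the gripper's body (75 mm by 180 mm) begins 59 mm behind the grasp point.
Start: joints at [1.223, 0.491, 1.559, -0, 1.092, -0.106], TCP at [149.638, 606.84, 214.661] pointing down, gripper open.
Joint ranges: [-3.1, 3.1], [-0.84, 2.19], [0.05, 2.79], [-1.13, 4.28], [0.06, 2.93], [-2.69, 2.69]. Speed limits (rad/s): [2.22, 2.22, 2.79, 3.14, 3.14, 3.14].

## Interface

Orientations are given as [roll, pitch, yaw] about the fixed x, y, z axes, in that order (R = Rz(yaw) Ry(pitch) Rx(roll)).
In Python, from cell import * gives the robot as it stands.
- The arm moves only by the tool step_arm, never from a script. Its argument "plan" is a list of rows, each an object of numbers: "x", "y", "z": the shift along the tool's x, y, z in units of 25 mm (1.0 is 25 mm); "rx", "ry", "rz": the turn, a rotation vector about the tool's x, y, z in units of 0.1 rad (1.0 is 0.1 rad). In form: [{"x": .., "y": .., "z": .., "rx": .., "ry": .., "rz": ..}, ...]. A call has exactly 10 rows; each row shifts and turns the commanded pose from where the row before left it, along the tool's axes as they then stand; what a row does not reach is not made up. A row lasts 1/12 s, in which the tool goes at most 41.7 mm and 7.16 degrees, less where a joint would pass 70% of its speed; a pose out of reach is approached as far as the arm can. A call with a number of a shift or a turn outside -1 to 1 is refused whole. A call with a gripper value outside its range is refused whole. "jaw" is the closure, from -1 (fully open) to 1 (shut), so that 0 is half open, set as the call begins (left out, the last holds). The fingers move at their own pace and stop on an object; the grip force is fixed at half the most. Time passes only in rows, so rows that do not move let the fingers close, or fill a call up. It gives the time, the measured TCP pose, the force, the opening and the grip force at its end, in the units of the state.
- state(): the state, without advancing time (a new reading comes with each control period).
- read_camera(name): name is "scene" or "side" or "wrist"; returns a dict with "image" (480x640x3 uint8, red, green, blue), "depth" (480x640 float32, mm along the optical axis (not along the pixel's ray), 0 where there is no reading), "vfov" (degrees; the focal length in pixels is half the picture's height over the tangent of half this angle, whatever the lens; pixels are square), "cx", "cy" (the principal point, pixels), "k1" (the pictures are not rectified: a ray, as slopes to the right and down, at radius r is drawn at 1 + k1 r^2 times it, then the intrinsics apply), "R" (3x3) and "t" (3): a world point X has camera coordinates R X + t. Camera axes: x right, y down, z forward; pixel columns grow to the right and rows downward; lengths in mm; the calibration is good to about 2 mm. A picture is of the moment at which its call begins.
- job_done(): hands the job in; it is judged then, once.
The state is a dict: "t": time; "joints": joint angles; "qvel": joint speeds; "tau": joint torques, N m; "eef_pos": TCP position; "tcp_rot": TCP orientation; "ft_force": force on the tool from outside, world axes, zero at the start; "moment": the same for the moment, N m; "opening": opening from 0.0 (shut) to 1.0 (fully open); "grip_force": force on a finger pad.
Only numpy, scipy, OpenCV 4.12 (cv2) and the standard library are available. Lean on these libraries where they do the work, as an engineer would, in place of code of your own. Each camera call takes 0.05 s, during which the arm holds its last target. There are 200 camera calls.

## Working session

There is one attempt and no reset: what is moved stays moved. The work goes in short steps, Python scripts to look and compute and a tool call to move; the robot and the scene stay as the last step left them, time stands still between calls to the robot, and variables do not carry over. Pictures are saved under pics/ and viewed, at most 14 in all, crops included, and the job is handed in when it is done.

Besides the shell and the picture viewer there is one more tool, called after ">>>" as name(argument=value, ...) on one line, values as JSON. step_arm: Moves the arm, as the interface text tells. Shifts and turns lie within -1 to 1; 1 stands for 25 mm of shift or 0.1 rad of turn. Its arguments: {"type":"object","properties":{"plan":{"type":"array","items":{"type":"object","properties":{"x":{"type":"number"},"y":{"type":"number"},"z":{"type":"number"},"rx":{"type":"number"},"ry":{"type":"number"},"rz":{"type":"number"}}}},"jaw":{"type":"number"}},"required":["plan"]}

```bash
ls; mkdir -p pics
cat > h.py <<'E'
from cell import *
import numpy as np, cv2
def pts(c):
    f=240/np.tan(np.radians(c["vfov"]/2)); v,u=np.mgrid[0:480,0:640].astype(float)
    xd=(u-c["cx"])/f; yd=(v-c["cy"])/f; x,y=xd.copy(),yd.copy()
    for _ in range(15):
        s=1+c["k1"]*(x*x+y*y); x,y=xd/s,yd/s
    d=c["depth"].astype(float); P=np.stack([x*d,y*d,d],-1)-np.array(c["t"])
    W=P@np.array(c["R"]); W[d==0]=np.nan
    return W
E
python3 - <<'E'
from h import *
s=state(); print(s)
for n in ["scene","side","wrist"]:
    c=read_camera(n); np.savez(n+"0.npz",**c); cv2.imwrite(f"pics/{n}0.png",c["image"][...,::-1])
    print(n,c["vfov"],c["k1"],-np.array(c["R"]).T@c["t"],np.array(c["R"])[2])
E
```

```text
pics
{'t': 0.0, 'joints': array([ 1.22339573e+00,  4.91547124e-01,  1.55940880e+00,  4.91868335e-06,
        1.09168089e+00, -1.05596299e-01]), 'qvel': array([ 0.00062512,  0.00012674, -0.00023639, -0.00087423, -0.00118186,
       -0.00123898]), 'tau': array([-1.21586327e-03, -6.12632203e+01, -2.58172989e+01,  6.92186574e-02,
        4.82258108e-02, -6.05621972e-05]), 'eef_pos': array([149.55890153, 606.61663128, 214.08346728]), 'tcp_rot': array([-3.14055477e+00, -1.14392695e-04,  2.89978603e+00]), 'ft_force': array([0.03936659, 0.73148648, 0.91308592]), 'moment': array([-0.03137499, -0.03507163, -0.03598733]), 'grip_force': 0.0, 'opening': 0.9997264027743559}
scene 56.5525062145385 -0.09973203401597777 [1230.37441371 -227.66683455  603.16039708] [-0.75972718  0.24089954 -0.60397187]
side 57.4450413137086 -0.06012045324411727 [ 470.49863754 -603.4170078   657.99541313] [ 0.0707707   0.68864133 -0.72164023]
wrist 64.19532789599143 -0.08236303858239616 [ 76.2193033  624.81469883 382.8966589 ] [ 0.25944192 -0.06508718 -0.96356294]
```

View pics/scene0.png

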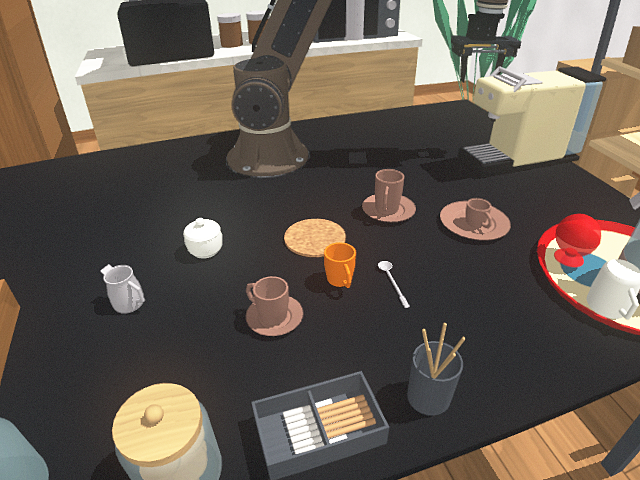

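View pics/side0.png

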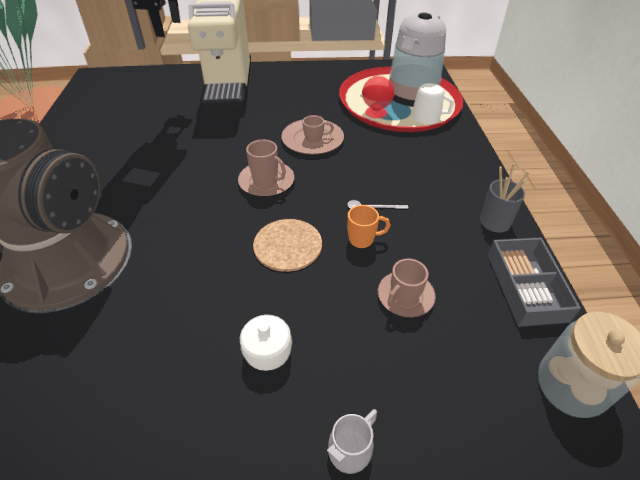

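The scene view shows small cup at (478,213), large at (388,195), medium at (270,305), orange decoy at (340,264), trivet (315,237), and spoon (393,285). The side view agrees: small (313,130), large (264,165), medium (407,285). Next I'll measure them.

```bash
cat >> h.py <<'E'
from scipy.optimize import least_squares
def circ(p,r=None):
    x0=[*np.median(p,0)]+([] if r else [40.])
    f=lambda q:np.hypot(p[:,0]-q[0],p[:,1]-q[1])-(r or q[2])
    return least_squares(f,x0,loss="soft_l1",f_scale=1.).x
def brown(c):
    h=cv2.cvtColor(c["image"],cv2.COLOR_RGB2HSV); H,S,V=h[...,0].astype(int),h[...,1],h[...,2]
    return ((H<12)|(H>172))&(S>35)&(S<140)&(V>45)
def clusters(c,W,z0=-5):
    m=brown(c)&(W[...,2]>z0)&(W[...,2]<125)&(W[...,0]>250)&(W[...,0]<950)
    n,l,st,_=cv2.connectedComponentsWithStats(m.astype(np.uint8))
    return [W[l==i] for i in range(1,n) if st[i,4]>300]
E
python3 - <<'E'
from h import *
for n in ["scene","side"]:
    c=dict(np.load(n+"0.npz")); W=pts(c)
    for P in clusters(c,W):
        z=P[:,2]; zt=np.percentile(z,99.5)
        print(n,len(P),"med",np.median(P,0).round(),"ztop",zt.round(1),"zlow",np.percentile(z,2).round(1))
        rim=P[(z>zt-4)][:,:2]; print("  rim pts",len(rim),circ(rim).round(1), "extent",np.ptp(rim,0).round())
        sr=P[(z>9)&(z<17)][:,:2]; hull=cv2.convexHull(sr.astype(np.float32))[:,0]
        print("  saucer hull",cv2.minEnclosingCircle(hull), circ(hull).round(1))
    h=cv2.cvtColor(c["image"],cv2.COLOR_RGB2HSV); ok=(W[...,0]>250)&(W[...,0]<950)&(W[...,1]<500)&(W[...,1]>-450)
    o=ok&(h[...,0]>5)&(h[...,0]<16)&(h[...,1]>180)
    cork=ok&(h[...,0]>8)&(h[...,0]<22)&(h[...,1]>70)&(h[...,1]<=180)&(abs(W[...,2]-8)<6)
    lite=ok&(h[...,1]<60)&(h[...,2]>90)
    for nm,m in [("orange",o),("cork",cork),("light",lite)]:
        k,l,st,_=cv2.connectedComponentsWithStats(m.astype(np.uint8))
        for i in range(1,k):
            if st[i,4]>150:
                Q=W[l==i]; print(" ",nm,st[i,4],"min",np.percentile(Q,1,axis=0).round(),"max",np.percentile(Q,99,axis=0).round())
E
```

```text
scene 3205 med [423. 180.   9.] ztop 99.0 zlow -2.8
  rim pts 125 [397.5 211.4  32. ] extent [69. 68.]
  saucer hull ((399.4191589355469, 214.91552734375), 67.5167465209961) [399.4 215.2  65.8]
scene 703 med [548. 727.  -1.] ztop 1.8 zlow -4.0
  rim pts 536 [495.5 697.4  86. ] extent [168. 273.]Traceback (most recent call last):
  File "<stdin>", line 8, in <module>
TypeError: 'NoneType' object is not subscriptable
```

```bash
cat > m.py <<'E'
from h import *
import sys
def analyse(c,n):
    W=pts(c)
    for P in clusters(c,W,3):
        z=P[:,2]; zt=np.percentile(z,99.5)
        if zt<30 or len(P)<500: continue
        rim=P[(z>zt-5)][:,:2]; rc=circ(rim)
        sr=P[(z>9)&(z<18)][:,:2]; hull=cv2.convexHull(sr.astype(np.float32))[:,0]; sc=circ(hull)
        # handle: points well outside the rim radius, above the saucer
        up=P[(z>22)]; d=np.hypot(*(up[:,:2]-rc[:2]).T); hd=up[d>rc[2]+8]
        a=np.degrees(np.arctan2(*(np.median(hd[:,:2],0)-rc[:2])[::-1])) if len(hd)>5 else None
        print(n,len(P),"ztop %.1f"%zt,"rim",rc.round(1),len(rim),"saucer",sc.round(1),"handle",a,len(hd))
if __name__=="__main__":
    for n in ["scene","side"]:
        c=dict(np.load(n+"0.npz")); W=pts(c); analyse(c,n)
        h=cv2.cvtColor(c["image"],cv2.COLOR_RGB2HSV); ok=(W[...,0]>250)&(W[...,0]<950)&(W[...,1]<500)&(W[...,1]>-450)
        o=ok&(h[...,0]>5)&(h[...,0]<16)&(h[...,1]>180)
        cork=ok&(h[...,0]>8)&(h[...,0]<22)&(h[...,1]>70)&(h[...,1]<=200)&(abs(W[...,2]-8)<6)
        lite=ok&(h[...,1]<60)&(h[...,2]>90)
        for nm,m in [("orange",o),("cork",cork),("light",lite)]:
            k,l,st,_=cv2.connectedComponentsWithStats(m.astype(np.uint8))
            for i in range(1,k):
                if st[i,4]>150:
                    Q=W[l==i]; print(" ",nm,st[i,4],"min",np.percentile(Q,1,axis=0).round(),"max",np.percentile(Q,99,axis=0).round())
E
python3 m.py
```

```text
scene 1849 ztop 99.4 rim [397.5 211.4  32. ] 137 saucer [399.4 215.2  65.8] handle -33.86291921269026 80
scene 2064 ztop 55.6 rim [521.2 384.5  26. ] 132 saucer [517.3 385.1  81.9] handle 0.47692964646800545 45
scene 2489 ztop 76.9 rim [ 659.4 -139.1   29. ] 254 saucer [ 660.9 -137.    51.9] handle -136.3291229258233 95
  orange 1076 min [569. -18.   3.] max [652.  40.  70.]
  cork 157 min [361. 153.   3.] max [443. 231.  14.]
  cork 250 min [485. 327.   3.] max [594. 413.  14.]
  cork 1684 min [383. -58.   3.] max [514.  73.   9.]
  cork 251 min [ 651. -160.    2.] max [710. -88.  14.]
  cork 324 min [ 875. -122.    8.] max [895. -50.  14.]
  cork 296 min [ 906. -122.    3.] max [922. -50.  14.]
  light 1281 min [ 378. -273.   -1.] max [ 451. -195.   83.]
  light 2625 min [815. 435.   4.] max [908. 497.  94.]
  light 277 min [581. 101.  -3.] max [715. 133.   8.]
  light 1483 min [ 402. -439.   -2.] max [ 566. -365.   74.]
  light 3970 min [ 850. -214.    0.] max [950. -45.  45.]
  light 1551 min [ 880. -311.    8.] max [ 950. -272.  116.]
  light 383 min [ 907. -386.   78.] max [ 950. -343.  116.]
side 1732 ztop 57.4 rim [519.4 382.8  25.7] 94 saucer [516.5 383.7  82. ] handle 0.03310025939707557 48
side 2190 ztop 99.9 rim [395.7 209.   32. ] 157 saucer [398.4 212.8  65.4] handle -36.337549015525944 91
side 2439 ztop 77.4 rim [ 657.3 -141.8   28.9] 254 saucer [ 660.2 -139.1   51.7] handle -136.7086914484719 109
  cork 2809 min [381. -61.   3.] max [510.  71.  10.]
  cork 180 min [ 888. -108.    2.] max [927. -52.  14.]
  light 1484 min [714. 431.   2.] max [908. 495.  95.]
  light 1571 min [ 849. -217.    1.] max [949. -47.  46.]
  light 2363 min [ 368. -276.   -2.] max [ 447. -163.   83.]
  light 4233 min [ 841. -390.    6.] max [ 920. -290.  116.]
  light 2309 min [ 496. -433.   -1.] max [ 564. -354.   75.]
```

>>> step_arm(plan=[{"rz": -0.8},{"rz": -0.8},{"rz": -0.82},{"x": -1,"y": -0.6},{"x": -1,"y": -0.6},{"x": -1,"y": -0.6},{"x": -1,"y": -0.6},{"x": -1,"y": -0.6},{"x": -1,"y": -0.6},{"x": -1,"y": -0.6}], jaw=-1)

```text
schema error: expected keys x, y, z, rx, ry, rz
```

>>> step_arm(plan=[{"x": -1,"y": -0.6},{"x": -1,"y": -0.6},{"x": -1,"y": -0.6},{"x": -1,"y": -0.6},{"x": -1,"y": -0.6},{"x": -1,"y": -0.6},{"x": -1,"y": -0.6},{"x": -0.8,"y": -0.5},{},{}])

```text
schema error: expected keys x, y, z, rx, ry, rz
```

```bash
cat >> h.py <<'E'
def to(x,y,z,yaw):
    "shift in tool units from the measured pose to a target, with the tool pointing down, once turned to yaw (deg)"
    s=state(); p=s["eef_pos"]; r=s["tcp_rot"]; psi=np.radians(yaw)
    dyaw=(psi-r[2]+np.pi)%(2*np.pi)-np.pi
    d=np.array([x,y,z])-p
    print("pos",p.round(1),"rot",r.round(4),"t %.1f"%s["t"],"open %.2f grip %.1f"%(s["opening"],s["grip_force"]),"F",s["ft_force"].round(1))
    print(" -> x %.2f y %.2f z %.2f rz %.2f"%((d[0]*np.cos(psi)+d[1]*np.sin(psi))/25,(d[0]*np.sin(psi)-d[1]*np.cos(psi))/25,-d[2]/25,-dyaw*10))
E
cat > w.py <<'E'
from m import *
k=sys.argv[1]
c=read_camera("wrist"); np.savez(f"wrist{k}.npz",**c); cv2.imwrite(f"pics/wrist{k}.png",c["image"][...,::-1]); analyse(c,"wrist")
E
python3 w.py 1; python3 -c "
from h import *
to(520,384,214,180)"
```

```text
pos [149.6 606.7 214.3] rot [-3.1409e+00 -1.0000e-04  2.8998e+00] t 0.2 open 1.00 grip 0.0 F [ 0.1  0.  -0.7]
 -> x -14.82 y -8.91 z 0.01 rz -2.42
```

View pics/wrist1.png

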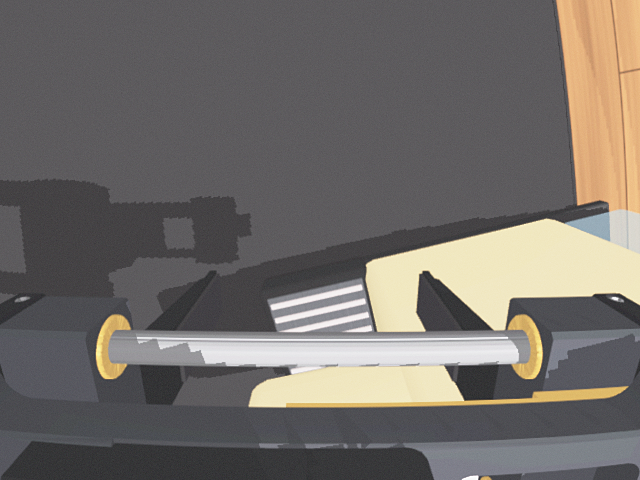

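The wrist view shows the espresso machine (drip tray at 320,310, body at 450,300) close to the gripper, so I'm checking its extent before moving.

Run:
```python
from h import *
for n in ["scene0","side0","wrist1"]:
    c=dict(np.load(n+".npz")); W=pts(c)
    for lo,hi in [(20,100),(100,160),(160,230),(230,330)]:
        m=(W[...,2]>lo)&(W[...,2]<hi)&(W[...,0]>0)&(W[...,0]<620)&(W[...,1]>450)&(W[...,1]<900)
        if m.sum()>50: Q=W[m]; print(n,lo,hi,m.sum(),np.percentile(Q,2,axis=0).round(),np.percentile(Q,98,axis=0).round())
h=cv2.cvtColor(dict(np.load("scene0.npz"))["image"],cv2.COLOR_RGB2HSV); c=dict(np.load("scene0.npz")); W=pts(c)
for v,u in [(80,520),(150,480),(110,500),(90,570),(150,580),(45,465)]: print((u,v),W[v,u].round())
```

```text
scene0 20 100 3150 [222. 530.  22.] [336. 886.  98.]
scene0 100 160 1836 [237. 584. 101.] [336. 891. 159.]
scene0 160 230 2766 [228. 543. 162.] [336. 889. 229.]
scene0 230 330 3603 [126. 523. 232.] [333. 887. 328.]
side0 20 100 2084 [212. 527.  21.] [333. 761.  97.]
side0 100 160 748 [212. 569. 101.] [332. 795. 158.]
side0 160 230 1296 [136. 539. 163.] [334. 780. 229.]
side0 230 330 2163 [109. 520. 231.] [330. 712. 310.]
wrist1 20 100 14971 [207. 537.  27.] [270. 880.  98.]
wrist1 100 160 8793 [206. 638. 101.] [215. 842. 159.]
wrist1 160 230 10235 [128. 557. 161.] [212. 794. 229.]
wrist1 230 330 66088 [ 99. 547. 241.] [167. 681. 330.]
(520, 80) [310. 614. 262.]
(480, 150) [249. 580.  41.]
(500, 110) [329. 552. 195.]
(570, 90) [335. 772. 231.]
(580, 150) [323. 901.  30.]
(465, 45) [156. 537. 319.]
```

The machine spans x 205–336, y 530–890, up to z≈300. I'll back off in −y first, then travel in +x.

>>> step_arm(plan=[{"x": -0.24,"y": -0.97,"z": 0,"rx": 0,"ry": 0,"rz": 0},{"x": -0.24,"y": -0.97,"z": 0,"rx": 0,"ry": 0,"rz": 0},{"x": -0.24,"y": -0.97,"z": 0,"rx": 0,"ry": 0,"rz": 0},{"x": -0.24,"y": -0.97,"z": 0,"rx": 0,"ry": 0,"rz": 0},{"x": -0.24,"y": -0.97,"z": 0,"rx": 0,"ry": 0,"rz": 0},{"x": -0.24,"y": -0.97,"z": 0,"rx": 0,"ry": 0,"rz": 0},{"x": -0.24,"y": -0.97,"z": 0,"rx": 0,"ry": 0,"rz": 0},{"x": -0.24,"y": -0.97,"z": 0,"rx": 0,"ry": 0,"rz": 0},{"x": 0,"y": 0,"z": 0,"rx": 0,"ry": 0,"rz": -0.8},{"x": 0,"y": 0,"z": 0,"rx": 0,"ry": 0,"rz": -0.8}], jaw=-1)

```text
t: 1.03
eef_pos: [149.8, 406.0, 215.0]
tcp_rot: [3.141, 0.0, 3.062]
ft_force: [0.0, 0.3, -0.5]
opening: 0.999
grip_force: 0.0
```

>>> step_arm(plan=[{"x": 0,"y": 0,"z": 0,"rx": 0,"ry": 0,"rz": -0.8},{"x": -1,"y": 0,"z": 0,"rx": 0,"ry": 0,"rz": 0},{"x": -1,"y": 0,"z": 0,"rx": 0,"ry": 0,"rz": 0},{"x": -1,"y": 0,"z": 0,"rx": 0,"ry": 0,"rz": 0},{"x": -1,"y": 0,"z": 0,"rx": 0,"ry": 0,"rz": 0},{"x": -1,"y": 0,"z": 0,"rx": 0,"ry": 0,"rz": 0},{"x": -1,"y": 0,"z": 0,"rx": 0,"ry": 0,"rz": 0},{"x": -1,"y": 0,"z": 0,"rx": 0,"ry": 0,"rz": 0},{"x": -1,"y": 0,"z": 0,"rx": 0,"ry": 0,"rz": 0},{"x": -1,"y": 0,"z": 0,"rx": 0,"ry": 0,"rz": 0}])

```text
t: 1.87
eef_pos: [376.0, 406.3, 214.5]
tcp_rot: [-3.142, -0.0, 3.14]
ft_force: [0.5, 0.3, 0.3]
opening: 0.997
grip_force: 0.0
```

>>> step_arm(plan=[{"x": -1,"y": -0.2,"z": 0,"rx": 0,"ry": 0,"rz": 0},{"x": -1,"y": -0.2,"z": 0,"rx": 0,"ry": 0,"rz": 0},{"x": -1,"y": -0.2,"z": 0,"rx": 0,"ry": 0,"rz": 0},{"x": -1,"y": -0.2,"z": 0,"rx": 0,"ry": 0,"rz": 0},{"x": -1,"y": -0.1,"z": 0,"rx": 0,"ry": 0,"rz": 0},{"x": -0.8,"y": 0,"z": 0,"rx": 0,"ry": 0,"rz": 0},{"x": 0,"y": 0,"z": 0,"rx": 0,"ry": 0,"rz": 0},{"x": 0,"y": 0,"z": 0,"rx": 0,"ry": 0,"rz": 0},{"x": 0,"y": 0,"z": 0,"rx": 0,"ry": 0,"rz": 0},{"x": 0,"y": 0,"z": 0,"rx": 0,"ry": 0,"rz": 0}])

```text
t: 2.7
eef_pos: [518.8, 384.0, 214.7]
tcp_rot: [-3.142, -0.0, 3.14]
ft_force: [-0.2, 0.2, -0.9]
opening: 1.0
grip_force: 0.0
```

```bash
python3 w.py 2; python3 -c "
from h import *
to(520,384,28,180)"
```

```text
wrist 9712 ztop 98.7 rim [397.2 213.   31.6] 1006 saucer [404.7 202.9  54.1] handle -33.90630805533393 491
wrist 1822 ztop 56.4 rim [519.5 386.2  28. ] 122 saucer [517.5 384.8  52.2] handle -2.875555257071277 44
wrist 2005 ztop 56.6 rim [519.  385.6  24. ] 183 saucer [520.6 385.3  20. ] handle None 0
pos [518.8 384.1 214.9] rot [ 3.1415e+00 -1.0000e-04  3.1406e+00] t 2.8 open 1.00 grip 0.0 F [0.  0.9 0.2]
 -> x -0.05 y -0.00 z 7.47 rz -0.01
```

View pics/wrist2.png

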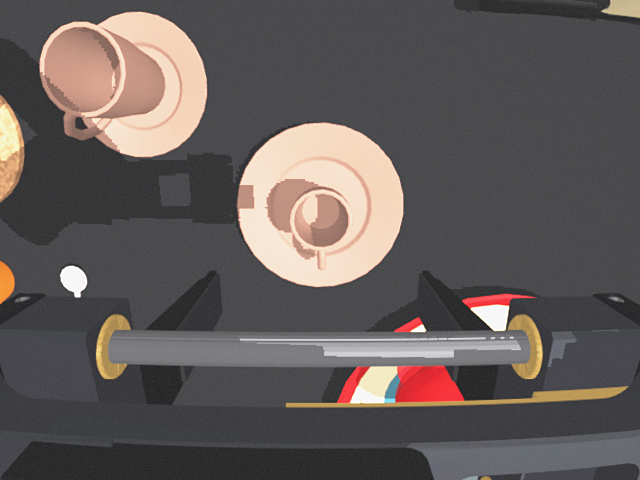

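The wrist view shows the small cup at (321,220) on the large saucer, centre ~(320,205), handle pointing straight down (+x). The large cup rim is at (83,70). I'll improve the mask for this brighter view.

```bash
cat > w.py <<'E'
from h import *
import sys
CUP={"s":(28,52),"m":(31,72),"l":(34,94)}; SA={"s":52.5,"m":66,"l":82.5}
def near(c,W,x,y,R): 
    im=c["image"].astype(int)
    return (im[...,0]-im[...,2]>12)&(np.hypot(W[...,0]-x,W[...,1]-y)<R)
def cup(c,k,x,y,base=5,W=None):
    W=pts(c) if W is None else W; r,h=CUP[k]; P=W[near(c,W,x,y,r+15)]
    P=P[abs(P[:,2]-base-h)<5]
    if len(P)<30: return None
    for _ in range(3):
        hull=cv2.convexHull(P[np.hypot(P[:,0]-x,P[:,1]-y)<r+4][:,:2].astype(np.float32))[:,0]; q=circ(hull,r); x,y=q
    d=np.hypot(P[:,0]-x,P[:,1]-y)
    return q.round(1),"inlier rms %.1f"%np.std(np.hypot(*(hull-q).T)-r),len(P),"z",np.median(P[d<r+3][:,2]).round(1)
def saucer(c,k,x,y,W=None):
    W=pts(c) if W is None else W; r=SA[k]; P=W[near(c,W,x,y,r+15)]; P=P[(P[:,2]>8)&(P[:,2]<19)]
    if len(P)<30: return None
    hull=cv2.convexHull(P[:,:2].astype(np.float32))[:,0]; q=circ(hull,r); f=circ(hull)
    return q.round(1),"free",f.round(1),len(P)
def look(n,f=None):
    c=read_camera(n)
    if f: np.savez(f+".npz",**c); cv2.imwrite(f"pics/{f}.png",c["image"][...,::-1])
    return c
E
python3 - <<'E'
from w import *
for n in ["scene0","side0","wrist2"]:
    c=dict(np.load(n+".npz")); W=pts(c)
    for a,b,x,y,sx,sy in [("s","l",520,385,517,385),("l","m",397,211,399,214),("m","s",658,-140,660,-138)]:
        print(n,a,cup(c,a,x,y,5,W),"|",b,saucer(c,b,sx,sy,W))
E
```

```text
scene0 s (array([520.7, 384.5]), 'inlier rms 0.9', 103, 'z', np.float64(54.4)) | l (array([517.2, 385.5]), 'free', array([517.3, 385.1,  81.9]), 1032)
scene0 l (array([397.2, 211.3]), 'inlier rms 0.9', 148, 'z', np.float64(97.3)) | m (array([399.4, 215.3]), 'free', array([399.4, 215.2,  65.8]), 610)
scene0 m (array([ 658.7, -139.1]), 'inlier rms 0.6', 252, 'z', np.float64(75.0)) | s (array([ 660.5, -137.1]), 'free', array([ 660.9, -137. ,   51.9]), 769)
side0 s (array([520.2, 382.4]), 'inlier rms 1.0', 101, 'z', np.float64(55.6)) | l (array([516.5, 383.9]), 'free', array([516.5, 383.7,  82. ]), 856)
side0 l (array([395.6, 209.5]), 'inlier rms 0.8', 187, 'z', np.float64(97.5)) | m (array([398.4, 213. ]), 'free', array([398.4, 212.8,  65.4]), 704)
side0 m (array([ 657.6, -141.4]), 'inlier rms 0.4', 267, 'z', np.float64(75.4)) | s (array([ 660.5, -138.8]), 'free', array([ 660.2, -139.1,   51.7]), 827)
wrist2 s (array([519.6, 385.3]), 'inlier rms 0.9', 913, 'z', np.float64(55.6)) | l (array([517.2, 385.2]), 'free', array([517.2, 385.2,  82. ]), 13066)
wrist2 l (array([396.2, 211.7]), 'inlier rms 0.3', 1827, 'z', np.float64(97.3)) | m (array([398.8, 214.2]), 'free', array([398.9, 214.5,  65.5]), 6474)
wrist2 m None | s None
```

Wrist, scene and side readings agree within about 1 mm. I'm descending on the small cup.

>>> step_arm(plan=[{"x": -0.05,"y": 0.02,"z": 1,"rx": 0,"ry": 0,"rz": 0},{"x": 0,"y": 0,"z": 1,"rx": 0,"ry": 0,"rz": 0},{"x": 0,"y": 0,"z": 1,"rx": 0,"ry": 0,"rz": 0},{"x": 0,"y": 0,"z": 1,"rx": 0,"ry": 0,"rz": 0},{"x": 0,"y": 0,"z": 0.9,"rx": 0,"ry": 0,"rz": 0},{"x": 0,"y": 0,"z": 0.8,"rx": 0,"ry": 0,"rz": 0},{"x": 0,"y": 0,"z": 0.7,"rx": 0,"ry": 0,"rz": 0},{"x": 0,"y": 0,"z": 0.6,"rx": 0,"ry": 0,"rz": 0},{"x": 0,"y": 0,"z": 0.45,"rx": 0,"ry": 0,"rz": 0},{"x": 0,"y": 0,"z": 0,"rx": 0,"ry": 0,"rz": 0}])

```text
t: 3.58
eef_pos: [519.7, 384.1, 26.5]
tcp_rot: [-3.14, -0.003, 3.14]
ft_force: [0.3, 0.0, 0.7]
opening: 0.998
grip_force: 0.0
```

>>> step_arm(plan=[{"x": 0,"y": 0,"z": 0,"rx": 0,"ry": 0,"rz": 0},{"x": 0,"y": 0,"z": 0,"rx": 0,"ry": 0,"rz": 0},{"x": 0,"y": 0,"z": 0,"rx": 0,"ry": 0,"rz": 0},{"x": 0,"y": 0,"z": 0,"rx": 0,"ry": 0,"rz": 0},{"x": 0,"y": 0,"z": 0,"rx": 0,"ry": 0,"rz": 0},{"x": 0,"y": 0,"z": 0,"rx": 0,"ry": 0,"rz": 0},{"x": 0,"y": 0,"z": 0,"rx": 0,"ry": 0,"rz": 0},{"x": 0,"y": 0,"z": 0,"rx": 0,"ry": 0,"rz": 0},{"x": 0,"y": 0,"z": 0,"rx": 0,"ry": 0,"rz": 0},{"x": 0,"y": 0,"z": 0,"rx": 0,"ry": 0,"rz": 0}], jaw=1)

```text
t: 4.42
eef_pos: [521.1, 384.5, 28.7]
tcp_rot: [3.141, 0.0, 3.14]
ft_force: [0.8, 0.5, 2.4]
opening: 0.57
grip_force: 30.0
```

>>> step_arm(plan=[{"x": 0,"y": 0,"z": -0.3,"rx": 0,"ry": 0,"rz": 0},{"x": 0,"y": 0,"z": -0.7,"rx": 0,"ry": 0,"rz": 0},{"x": 0,"y": 0,"z": -1,"rx": 0,"ry": 0,"rz": 0},{"x": 0,"y": 0,"z": -1,"rx": 0,"ry": 0,"rz": 0},{"x": 0,"y": 0,"z": -1,"rx": 0,"ry": 0,"rz": 0},{"x": 0,"y": 0,"z": -1,"rx": 0,"ry": 0,"rz": 0},{"x": 0.1,"y": -0.4,"z": -0.4,"rx": 0,"ry": 0,"rz": 0},{"x": 0.2,"y": -0.8,"z": 0,"rx": 0,"ry": 0,"rz": 0},{"x": 0.2,"y": -1,"z": 0,"rx": 0,"ry": 0,"rz": 0},{"x": 0.2,"y": -1,"z": 0,"rx": 0,"ry": 0,"rz": 0}])

```text
t: 5.25
eef_pos: [502.2, 302.9, 162.9]
tcp_rot: [-3.141, -0.001, 3.141]
ft_force: [0.4, -0.7, -2.0]
opening: 0.569
grip_force: 30.0
```

>>> step_arm(plan=[{"x": 0.2,"y": -1,"z": 0,"rx": 0,"ry": 0,"rz": 0},{"x": 0.2,"y": -1,"z": 0,"rx": 0,"ry": 0,"rz": 0},{"x": 0.2,"y": -1,"z": 0,"rx": 0,"ry": 0,"rz": 0},{"x": 0.2,"y": -1,"z": 0,"rx": 0,"ry": 0,"rz": 0},{"x": 0.2,"y": -1,"z": 0,"rx": 0,"ry": 0,"rz": 0},{"x": 0.2,"y": -1,"z": 0,"rx": 0,"ry": 0,"rz": 0},{"x": 0.2,"y": -1,"z": 0,"rx": 0,"ry": 0,"rz": 0},{"x": 0.2,"y": -1,"z": 0,"rx": 0,"ry": 0,"rz": 0},{"x": 0.2,"y": -1,"z": 0,"rx": 0,"ry": 0,"rz": 0},{"x": 0.2,"y": -1,"z": 0,"rx": 0,"ry": 0,"rz": 0}])

```text
t: 6.08
eef_pos: [451.5, 53.0, 163.0]
tcp_rot: [3.142, -0.001, 3.14]
ft_force: [1.1, 0.0, -0.7]
opening: 0.566
grip_force: 30.0
```

Run:
```python
from w import *
to(449,6,31.5,180)
for n in ["scene","side"]:
    c=look(n); W=pts(c); s=state()["eef_pos"]
    print(n,cup(c,"s",s[0],s[1],s[2]-23,W), saucer(c,"l",517,385,W))
```

```text
pos [451.5  53.  163. ] rot [ 3.1416e+00 -1.0000e-03  3.1398e+00] t 6.1 open 0.57 grip 30.0 F [ 1.1  0.  -0.7]
 -> x 0.10 y -1.88 z 5.26 rz -0.02
scene (array([451.1,  52.8]), 'inlier rms 0.9', 138, 'z', np.float64(189.9)) (array([516.8, 385.7]), 'free', array([516.9, 385.6,  82.1]), 1117)
side (array([447.9,  48.3]), 'inlier rms 0.6', 50, 'z', np.float64(189.5)) (array([516.8, 384.8]), 'free', array([518. , 384.8,  81.5]), 651)
```

>>> step_arm(plan=[{"x": 0.1,"y": -1,"z": 0,"rx": 0,"ry": 0,"rz": 0},{"x": 0,"y": -0.88,"z": 0.4,"rx": 0,"ry": 0,"rz": 0},{"x": 0,"y": 0,"z": 1,"rx": 0,"ry": 0,"rz": 0},{"x": 0,"y": 0,"z": 1,"rx": 0,"ry": 0,"rz": 0},{"x": 0,"y": 0,"z": 1,"rx": 0,"ry": 0,"rz": 0},{"x": 0,"y": 0,"z": 0.8,"rx": 0,"ry": 0,"rz": 0},{"x": 0,"y": 0,"z": 0.5,"rx": 0,"ry": 0,"rz": 0},{"x": 0,"y": 0,"z": 0.2,"rx": 0,"ry": 0,"rz": 0},{"x": 0,"y": 0,"z": 0.1,"rx": 0,"ry": 0,"rz": 0},{"x": 0,"y": 0,"z": 0.06,"rx": 0,"ry": 0,"rz": 0}])

```text
t: 7.02
eef_pos: [450.2, 7.6, 36.9]
tcp_rot: [3.141, -0.0, 3.14]
ft_force: [0.6, -0.2, -1.9]
opening: 0.571
grip_force: 30.0
```

>>> step_arm(plan=[{"x": 0,"y": 0,"z": 0.06,"rx": 0,"ry": 0,"rz": 0},{"x": 0,"y": 0,"z": 0.06,"rx": 0,"ry": 0,"rz": 0},{"x": 0,"y": 0,"z": 0.04,"rx": 0,"ry": 0,"rz": 0},{"x": 0,"y": 0,"z": 0,"rx": 0,"ry": 0,"rz": 0},{"x": 0,"y": 0,"z": 0,"rx": 0,"ry": 0,"rz": 0},{"x": 0,"y": 0,"z": 0,"rx": 0,"ry": 0,"rz": 0},{"x": 0,"y": 0,"z": 0,"rx": 0,"ry": 0,"rz": 0},{"x": 0,"y": 0,"z": 0,"rx": 0,"ry": 0,"rz": 0},{"x": 0,"y": 0,"z": 0,"rx": 0,"ry": 0,"rz": 0},{"x": 0,"y": 0,"z": 0,"rx": 0,"ry": 0,"rz": 0}])

```text
t: 7.85
eef_pos: [450.3, 7.5, 32.9]
tcp_rot: [3.142, 0.0, 3.14]
ft_force: [-0.2, 0.5, -0.8]
opening: 0.57
grip_force: 30.0
```

>>> step_arm(plan=[{"x": 0,"y": 0,"z": 0.03,"rx": 0,"ry": 0,"rz": 0},{"x": 0,"y": 0,"z": 0.03,"rx": 0,"ry": 0,"rz": 0},{"x": 0,"y": 0,"z": 0,"rx": 0,"ry": 0,"rz": 0},{"x": 0,"y": 0,"z": 0,"rx": 0,"ry": 0,"rz": 0},{"x": 0,"y": 0,"z": 0,"rx": 0,"ry": 0,"rz": 0},{"x": 0,"y": 0,"z": 0,"rx": 0,"ry": 0,"rz": 0},{"x": 0,"y": 0,"z": 0,"rx": 0,"ry": 0,"rz": 0},{"x": 0,"y": 0,"z": 0,"rx": 0,"ry": 0,"rz": 0},{"x": 0,"y": 0,"z": 0,"rx": 0,"ry": 0,"rz": 0},{"x": 0,"y": 0,"z": 0,"rx": 0,"ry": 0,"rz": 0}])

```text
t: 8.68
eef_pos: [450.4, 7.5, 31.6]
tcp_rot: [3.142, 0.0, 3.14]
ft_force: [-0.9, 0.8, 6.3]
opening: 0.568
grip_force: 30.0
```

```bash
python3 -c "
from w import *
to(450,7,31.5,180); to(450,7,31.5,180)
c=look('side'); print(cup(c,'s',450,8,8))"
```

```text
pos [450.4   7.5  31.6] rot [3.1416e+00 4.0000e-04 3.1397e+00] t 8.7 open 0.57 grip 30.0 F [-0.9  0.8  6.3]
 -> x 0.02 y -0.02 z 0.00 rz -0.02
pos [450.4   7.5  31.6] rot [3.1416e+00 4.0000e-04 3.1397e+00] t 8.7 open 0.57 grip 30.0 F [-0.9  0.8  6.3]
 -> x 0.02 y -0.02 z 0.00 rz -0.02
None
```

>>> step_arm(plan=[{"x": 0,"y": 0,"z": 0,"rx": 0,"ry": 0,"rz": 0},{"x": 0,"y": 0,"z": 0,"rx": 0,"ry": 0,"rz": 0},{"x": 0,"y": 0,"z": 0,"rx": 0,"ry": 0,"rz": 0},{"x": 0,"y": 0,"z": 0,"rx": 0,"ry": 0,"rz": 0},{"x": 0,"y": 0,"z": 0,"rx": 0,"ry": 0,"rz": 0},{"x": 0,"y": 0,"z": 0,"rx": 0,"ry": 0,"rz": 0},{"x": 0,"y": 0,"z": -0.5,"rx": 0,"ry": 0,"rz": 0},{"x": 0,"y": 0,"z": -1,"rx": 0,"ry": 0,"rz": 0},{"x": 0,"y": 0,"z": -1,"rx": 0,"ry": 0,"rz": 0},{"x": 0,"y": 0,"z": -1,"rx": 0,"ry": 0,"rz": 0}], jaw=-1)

```text
t: 9.57
eef_pos: [450.0, 7.5, 119.7]
tcp_rot: [3.141, -0.001, 3.14]
ft_force: [-0.5, -1.5, 0.2]
opening: 1.0
grip_force: 0.0
```

>>> step_arm(plan=[{"x": 0,"y": 0,"z": -1,"rx": 0,"ry": 0,"rz": 0.9},{"x": 0,"y": 0,"z": -1,"rx": 0,"ry": 0,"rz": 0.9},{"x": 0,"y": 0,"z": -1,"rx": 0,"ry": 0,"rz": 0.9},{"x": 0,"y": 0,"z": -0.6,"rx": 0,"ry": 0,"rz": 0.9},{"x": 0,"y": 0,"z": 0,"rx": 0,"ry": 0,"rz": 0.9},{"x": 0,"y": 0,"z": 0,"rx": 0,"ry": 0,"rz": 0.9},{"x": 0,"y": 0,"z": 0,"rx": 0,"ry": 0,"rz": 0.7},{"x": 0,"y": 0,"z": 0,"rx": 0,"ry": 0,"rz": 0},{"x": 0,"y": 0,"z": 0,"rx": 0,"ry": 0,"rz": 0},{"x": 0,"y": 0,"z": 0,"rx": 0,"ry": 0,"rz": 0}])

```text
t: 10.4
eef_pos: [450.3, 7.5, 208.8]
tcp_rot: [-3.142, -0.0, 2.532]
ft_force: [-0.2, -0.4, -0.0]
opening: 1.004
grip_force: 0.0
```

```bash
python3 -c "
from w import *
c=look('wrist'); print(cup(c,'s',450,8,8))
for n in ['side','scene']:
  c=look(n); print(n,cup(c,'s',450,8,8),cup(c,'l',396.4,211),saucer(c,'m',399,214))
to(396.4,211,205,145)"
```

```text
(array([448.4,   7.8]), 'inlier rms 1.0', 966, 'z', np.float64(58.6))
side (array([448.8,   5.7]), 'inlier rms 1.0', 197, 'z', np.float64(58.3)) (array([395.6, 208.1]), 'inlier rms 0.8', 63, 'z', np.float64(98.0)) (array([398.3, 213.5]), 'free', array([398.3, 213.2,  65.3]), 699)
scene (array([449.3,   7.4]), 'inlier rms 1.0', 143, 'z', np.float64(58.1)) (array([397.5, 211.6]), 'inlier rms 0.7', 155, 'z', np.float64(97.3)) (array([399.5, 214.9]), 'free', array([399.5, 214.8,  65.8]), 606)
pos [450.3   7.5 208.8] rot [ 3.1416e+00 -2.0000e-04  2.5310e+00] t 10.6 open 1.00 grip 0.0 F [ 0.6 -0.2 -1. ]
 -> x 6.44 y 5.43 z 0.15 rz 0.00
```

>>> step_arm(plan=[{"x": 0.5,"y": 0.4,"z": 0,"rx": 0,"ry": 0,"rz": 0},{"x": 0.95,"y": 0.8,"z": 0,"rx": 0,"ry": 0,"rz": 0},{"x": 0.95,"y": 0.8,"z": 0,"rx": 0,"ry": 0,"rz": 0},{"x": 0.95,"y": 0.8,"z": 0,"rx": 0,"ry": 0,"rz": 0},{"x": 0.95,"y": 0.8,"z": 0,"rx": 0,"ry": 0,"rz": 0},{"x": 0.95,"y": 0.8,"z": 0,"rx": 0,"ry": 0,"rz": 0},{"x": 0.95,"y": 0.8,"z": 0,"rx": 0,"ry": 0,"rz": 0},{"x": 0.24,"y": 0.23,"z": 0,"rx": 0,"ry": 0,"rz": 0},{"x": 0,"y": 0,"z": 0,"rx": 0,"ry": 0,"rz": 0},{"x": 0,"y": 0,"z": 0,"rx": 0,"ry": 0,"rz": 0}])

```text
t: 11.38
eef_pos: [396.5, 210.9, 208.8]
tcp_rot: [-3.141, -0.0, 2.532]
ft_force: [0.9, 0.0, -0.3]
opening: 1.001
grip_force: 0.0
```

```bash
python3 -c "
from w import *
c=look('wrist','wrist3'); W=pts(c); print(cup(c,'l',396.4,211,5,W),saucer(c,'m',399,214,W))
q=cup(c,'l',396.4,211,5,W)[0]
m=near(c,W,*q,65)&(W[...,2]>25)&(W[...,2]<95); P=W[m][:,:2]-q; P=P[np.hypot(*P.T)>41]
print('handle',len(P),np.degrees(np.arctan2(*np.median(P,0)[::-1])))
to(*q,65,145)"
```

```text
(array([396. , 211.1]), 'inlier rms 0.2', 1471, 'z', np.float64(97.6)) (array([399.2, 214.2]), 'free', array([399.1, 214.2,  65.7]), 7603)
handle 93 -33.76336544557306
pos [396.7 210.4 208.8] rot [-3.1413  0.      2.5303] t 11.4 open 0.99 grip 0.0 F [ 1.1  0.7 -1.4]
 -> x 0.04 y 0.01 z 5.75 rz -0.00
```

>>> step_arm(plan=[{"x": 0.02,"y": 0.01,"z": 0.8,"rx": 0,"ry": 0,"rz": 0},{"x": 0,"y": 0,"z": 1,"rx": 0,"ry": 0,"rz": 0},{"x": 0,"y": 0,"z": 1,"rx": 0,"ry": 0,"rz": 0},{"x": 0,"y": 0,"z": 1,"rx": 0,"ry": 0,"rz": 0},{"x": 0,"y": 0,"z": 0.8,"rx": 0,"ry": 0,"rz": 0},{"x": 0,"y": 0,"z": 0.6,"rx": 0,"ry": 0,"rz": 0},{"x": 0,"y": 0,"z": 0.4,"rx": 0,"ry": 0,"rz": 0},{"x": 0,"y": 0,"z": 0.15,"rx": 0,"ry": 0,"rz": 0},{"x": 0,"y": 0,"z": 0,"rx": 0,"ry": 0,"rz": 0},{"x": 0,"y": 0,"z": 0,"rx": 0,"ry": 0,"rz": 0}])

```text
t: 12.27
eef_pos: [396.7, 211.0, 65.5]
tcp_rot: [3.141, 0.0, 2.529]
ft_force: [0.0, -0.2, 0.6]
opening: 0.997
grip_force: 0.0
```

>>> step_arm(plan=[{"x": 0,"y": 0,"z": 0,"rx": 0,"ry": 0,"rz": 0},{"x": 0,"y": 0,"z": 0,"rx": 0,"ry": 0,"rz": 0},{"x": 0,"y": 0,"z": 0,"rx": 0,"ry": 0,"rz": 0},{"x": 0,"y": 0,"z": 0,"rx": 0,"ry": 0,"rz": 0},{"x": 0,"y": 0,"z": 0,"rx": 0,"ry": 0,"rz": 0},{"x": 0,"y": 0,"z": 0,"rx": 0,"ry": 0,"rz": 0},{"x": 0,"y": 0,"z": 0,"rx": 0,"ry": 0,"rz": 0},{"x": 0,"y": 0,"z": 0,"rx": 0,"ry": 0,"rz": 0},{"x": 0,"y": 0,"z": 0,"rx": 0,"ry": 0,"rz": 0},{"x": 0,"y": 0,"z": 0,"rx": 0,"ry": 0,"rz": 0}], jaw=1)

```text
t: 13.1
eef_pos: [396.3, 211.6, 65.4]
tcp_rot: [3.141, 0.0, 2.53]
ft_force: [-0.4, -0.9, 6.0]
opening: 0.696
grip_force: 29.9
```

```bash
python3 -c "
from w import *
print('from cup start to saucer centre'); p=state()['eef_pos']
to(p[0]+517-396.2,p[1]+385.1-211.1,p[2]+80,145)"
```

```text
from cup start to saucer centre
pos [396.3 211.6  65.4] rot [3.1412e+00 2.0000e-04 2.5299e+00] t 13.1 open 0.70 grip 29.9 F [-0.4 -0.9  6. ]
 -> x 0.03 y 8.47 z -3.20 rz -0.01
```

>>> step_arm(plan=[{"x": 0,"y": 0,"z": -0.3,"rx": 0,"ry": 0,"rz": 0},{"x": 0,"y": 0,"z": -0.6,"rx": 0,"ry": 0,"rz": 0},{"x": 0,"y": 0,"z": -0.9,"rx": 0,"ry": 0,"rz": 0},{"x": 0,"y": 0,"z": -0.9,"rx": 0,"ry": 0,"rz": 0},{"x": 0,"y": 0,"z": -0.5,"rx": 0,"ry": 0,"rz": 0},{"x": 0,"y": 0.4,"z": 0,"rx": 0,"ry": 0,"rz": 0},{"x": 0,"y": 0.8,"z": 0,"rx": 0,"ry": 0,"rz": 0},{"x": 0,"y": 1,"z": 0,"rx": 0,"ry": 0,"rz": 0},{"x": 0,"y": 1,"z": 0,"rx": 0,"ry": 0,"rz": 0},{"x": 0,"y": 1,"z": 0,"rx": 0,"ry": 0,"rz": 0}])

```text
t: 13.93
eef_pos: [457.1, 298.9, 144.2]
tcp_rot: [-3.141, -0.001, 2.53]
ft_force: [0.0, 0.6, -2.3]
opening: 0.693
grip_force: 29.9
```

>>> step_arm(plan=[{"x": 0,"y": 1,"z": 0,"rx": 0,"ry": 0,"rz": 0},{"x": 0,"y": 1,"z": 0,"rx": 0,"ry": 0,"rz": 0},{"x": 0,"y": 1,"z": 0,"rx": 0,"ry": 0,"rz": 0},{"x": 0,"y": 0.8,"z": 0,"rx": 0,"ry": 0,"rz": 0},{"x": 0,"y": 0.47,"z": 0,"rx": 0,"ry": 0,"rz": 0},{"x": 0,"y": 0,"z": 0,"rx": 0,"ry": 0,"rz": 0},{"x": 0,"y": 0,"z": 0,"rx": 0,"ry": 0,"rz": 0},{"x": 0,"y": 0,"z": 0,"rx": 0,"ry": 0,"rz": 0},{"x": 0,"y": 0,"z": 0,"rx": 0,"ry": 0,"rz": 0},{"x": 0,"y": 0,"z": 0,"rx": 0,"ry": 0,"rz": 0}])

```text
t: 14.77
eef_pos: [517.6, 384.4, 145.2]
tcp_rot: [-3.141, -0.0, 2.529]
ft_force: [-0.1, -0.4, -1.8]
opening: 0.69
grip_force: 30.0
```

```bash
python3 -c "
from w import *
to(517,385,66,145); z=state()['eef_pos'][2]
for n in ['wrist','side','scene']:
  c=look(n); W=pts(c); print(n,cup(c,'l',517,385,z-60,W),saucer(c,'m',399,214,W),saucer(c,'l',517,385,W))"
```

```text
pos [517.6 384.4 145.2] rot [-3.1414e+00 -1.0000e-04  2.5294e+00] t 14.8 open 0.69 grip 30.0 F [-0.1 -0.4 -1.8]
 -> x 0.03 y 0.01 z 3.17 rz -0.01
wrist (array([517.2, 384.2]), 'inlier rms 0.2', 4380, 'z', np.float64(177.3)) (array([398.8, 214.6]), 'free', array([398.8, 214.6,  65.7]), 9405) (array([517.3, 384.7]), 'free', array([516.9, 385.1,  81.9]), 12420)
side (array([517.5, 380.1]), 'inlier rms 1.6', 96, 'z', np.float64(177.2)) (array([398.4, 213.1]), 'free', array([398.5, 213. ,  65.4]), 906) (array([516.7, 384.3]), 'free', array([516.7, 384.4,  82.3]), 1007)
scene (array([519.4, 383.6]), 'inlier rms 0.9', 146, 'z', np.float64(176.3)) (array([399.2, 215.1]), 'free', array([399.2, 215.1,  65.8]), 689) (array([517.4, 385.5]), 'free', array([517.3, 385.4,  82. ]), 1132)
```

>>> step_arm(plan=[{"x": 0.03,"y": 0.02,"z": 0.5,"rx": 0,"ry": 0,"rz": 0},{"x": 0,"y": 0,"z": 0.8,"rx": 0,"ry": 0,"rz": 0},{"x": 0,"y": 0,"z": 0.8,"rx": 0,"ry": 0,"rz": 0},{"x": 0,"y": 0,"z": 0.5,"rx": 0,"ry": 0,"rz": 0},{"x": 0,"y": 0,"z": 0.3,"rx": 0,"ry": 0,"rz": 0},{"x": 0,"y": 0,"z": 0.1,"rx": 0,"ry": 0,"rz": 0},{"x": 0,"y": 0,"z": 0.06,"rx": 0,"ry": 0,"rz": 0},{"x": 0,"y": 0,"z": 0.03,"rx": 0,"ry": 0,"rz": 0},{"x": 0,"y": 0,"z": 0,"rx": 0,"ry": 0,"rz": 0},{"x": 0,"y": 0,"z": 0,"rx": 0,"ry": 0,"rz": 0}])

```text
t: 15.75
eef_pos: [517.8, 385.9, 68.7]
tcp_rot: [3.14, 0.0, 2.53]
ft_force: [-0.8, -0.3, -1.6]
opening: 0.69
grip_force: 30.0
```

>>> step_arm(plan=[{"x": 0,"y": 0,"z": 0.02,"rx": 0,"ry": 0,"rz": 0},{"x": 0,"y": 0,"z": 0.02,"rx": 0,"ry": 0,"rz": 0},{"x": 0,"y": 0,"z": 0.02,"rx": 0,"ry": 0,"rz": 0},{"x": 0,"y": 0,"z": 0,"rx": 0,"ry": 0,"rz": 0},{"x": 0,"y": 0,"z": 0,"rx": 0,"ry": 0,"rz": 0},{"x": 0,"y": 0,"z": 0,"rx": 0,"ry": 0,"rz": 0},{"x": 0,"y": 0,"z": 0,"rx": 0,"ry": 0,"rz": 0},{"x": 0,"y": 0,"z": 0,"rx": 0,"ry": 0,"rz": 0},{"x": 0,"y": 0,"z": 0,"rx": 0,"ry": 0,"rz": 0},{"x": 0,"y": 0,"z": 0,"rx": 0,"ry": 0,"rz": 0}])

```text
t: 16.58
eef_pos: [517.5, 385.7, 66.4]
tcp_rot: [3.141, 0.0, 2.53]
ft_force: [0.3, 0.6, -2.1]
opening: 0.69
grip_force: 30.0
```

>>> step_arm(plan=[{"x": 0,"y": -0.01,"z": 0.02,"rx": 0,"ry": 0,"rz": 0},{"x": 0,"y": 0,"z": 0.02,"rx": 0,"ry": 0,"rz": 0},{"x": 0,"y": 0,"z": 0.02,"rx": 0,"ry": 0,"rz": 0},{"x": 0,"y": 0,"z": 0,"rx": 0,"ry": 0,"rz": 0},{"x": 0,"y": 0,"z": 0,"rx": 0,"ry": 0,"rz": 0},{"x": 0,"y": 0,"z": 0,"rx": 0,"ry": 0,"rz": 0},{"x": 0,"y": 0,"z": 0,"rx": 0,"ry": 0,"rz": 0},{"x": 0,"y": 0,"z": 0,"rx": 0,"ry": 0,"rz": 0},{"x": 0,"y": 0,"z": 0,"rx": 0,"ry": 0,"rz": 0},{"x": 0,"y": 0,"z": 0,"rx": 0,"ry": 0,"rz": 0}])

```text
t: 17.42
eef_pos: [517.4, 385.5, 65.4]
tcp_rot: [3.141, 0.0, 2.53]
ft_force: [-2.2, -1.3, 5.9]
opening: 0.691
grip_force: 30.0
```

>>> step_arm(plan=[{"x": 0,"y": 0,"z": 0,"rx": 0,"ry": 0,"rz": 0},{"x": 0,"y": 0,"z": 0,"rx": 0,"ry": 0,"rz": 0},{"x": 0,"y": 0,"z": 0,"rx": 0,"ry": 0,"rz": 0},{"x": 0,"y": 0,"z": 0,"rx": 0,"ry": 0,"rz": 0},{"x": 0,"y": 0,"z": 0,"rx": 0,"ry": 0,"rz": 0},{"x": 0,"y": 0,"z": 0,"rx": 0,"ry": 0,"rz": 0},{"x": 0,"y": 0,"z": -0.5,"rx": 0,"ry": 0,"rz": 0},{"x": 0,"y": 0,"z": -1,"rx": 0,"ry": 0,"rz": 0},{"x": 0,"y": 0,"z": -1,"rx": 0,"ry": 0,"rz": 0},{"x": 0,"y": 0,"z": -1,"rx": 0,"ry": 0,"rz": 0}], jaw=-1)

```text
t: 18.25
eef_pos: [517.3, 385.5, 154.3]
tcp_rot: [3.141, -0.0, 2.53]
ft_force: [0.3, 0.1, -0.2]
opening: 0.999
grip_force: 0.0
```

>>> step_arm(plan=[{"x": 0,"y": 0,"z": -1,"rx": 0,"ry": 0,"rz": 0.9},{"x": 0,"y": 0,"z": -1,"rx": 0,"ry": 0,"rz": 0.9},{"x": 0,"y": 0,"z": -0.3,"rx": 0,"ry": 0,"rz": 0.9},{"x": 0,"y": 0,"z": 0,"rx": 0,"ry": 0,"rz": 0.9},{"x": 0,"y": 0,"z": 0,"rx": 0,"ry": 0,"rz": 0.9},{"x": 0,"y": 0,"z": 0,"rx": 0,"ry": 0,"rz": 0.9},{"x": 0,"y": 0,"z": 0,"rx": 0,"ry": 0,"rz": 0.9},{"x": 0,"y": 0,"z": 0,"rx": 0,"ry": 0,"rz": 0.9},{"x": 0,"y": 0,"z": 0,"rx": 0,"ry": 0,"rz": 0.9},{"x": 0,"y": 0,"z": 0,"rx": 0,"ry": 0,"rz": 0.9}])

```text
t: 19.08
eef_pos: [517.3, 385.5, 211.0]
tcp_rot: [3.141, -0.0, 1.625]
ft_force: [0.7, -0.2, -0.5]
opening: 1.001
grip_force: 0.0
```

>>> step_arm(plan=[{"x": 0,"y": 0,"z": 0,"rx": 0,"ry": 0,"rz": 0.9},{"x": 0,"y": 0,"z": 0,"rx": 0,"ry": 0,"rz": 0.9},{"x": 0,"y": 0,"z": 0,"rx": 0,"ry": 0,"rz": 0.9},{"x": 0,"y": 0,"z": 0,"rx": 0,"ry": 0,"rz": 0.9},{"x": 0,"y": 0,"z": 0,"rx": 0,"ry": 0,"rz": 0.9},{"x": 0,"y": 0,"z": 0,"rx": 0,"ry": 0,"rz": 0.9},{"x": 0,"y": 0,"z": 0,"rx": 0,"ry": 0,"rz": 0.9},{"x": 0,"y": 0,"z": 0,"rx": 0,"ry": 0,"rz": 0.9},{"x": 0,"y": 0,"z": 0,"rx": 0,"ry": 0,"rz": 0.9},{"x": 0,"y": 0,"z": 0,"rx": 0,"ry": 0,"rz": 0.6}])

```text
t: 19.92
eef_pos: [517.3, 385.5, 210.9]
tcp_rot: [3.142, -0.001, 0.755]
ft_force: [-0.4, -0.0, -0.9]
opening: 1.001
grip_force: 0.0
```

```bash
python3 -c "
from w import *
for n in ['wrist','side','scene']:
  c=look(n); W=pts(c); print(n,cup(c,'l',517,385,5,W),saucer(c,'l',517,385,W))
to(658.2,-140.2,205,43.5)"
```

```text
wrist (array([516.9, 385.3]), 'inlier rms 0.1', 1433, 'z', np.float64(97.4)) (array([516.9, 384.9]), 'free', array([516.9, 384.9,  82.1]), 12482)
side (array([516.7, 381.7]), 'inlier rms 0.8', 121, 'z', np.float64(96.7)) (array([516.1, 383.9]), 'free', array([516.3, 383.6,  81.9]), 868)
scene (array([519. , 384.9]), 'inlier rms 1.1', 145, 'z', np.float64(96.7)) (array([516.9, 385.5]), 'free', array([517. , 385.3,  82. ]), 1040)
pos [517.4 385.5 210.7] rot [ 3.1414e+00 -7.0000e-04  7.6160e-01] t 20.1 open 1.00 grip 0.0 F [ 0.5  0.3 -0.1]
 -> x -10.39 y 19.13 z 0.23 rz 0.02
```

The large cup is centred. Moving to the medium cup.

>>> step_arm(plan=[{"x": -0.53,"y": 0.98,"z": 0,"rx": 0,"ry": 0,"rz": 0},{"x": -0.53,"y": 0.98,"z": 0,"rx": 0,"ry": 0,"rz": 0},{"x": -0.53,"y": 0.98,"z": 0,"rx": 0,"ry": 0,"rz": 0},{"x": -0.53,"y": 0.98,"z": 0,"rx": 0,"ry": 0,"rz": 0},{"x": -0.53,"y": 0.98,"z": 0,"rx": 0,"ry": 0,"rz": 0},{"x": -0.53,"y": 0.98,"z": 0,"rx": 0,"ry": 0,"rz": 0},{"x": -0.53,"y": 0.98,"z": 0,"rx": 0,"ry": 0,"rz": 0},{"x": -0.53,"y": 0.98,"z": 0,"rx": 0,"ry": 0,"rz": 0},{"x": -0.53,"y": 0.98,"z": 0,"rx": 0,"ry": 0,"rz": 0},{"x": -0.53,"y": 0.98,"z": 0,"rx": 0,"ry": 0,"rz": 0}])

```text
t: 20.9
eef_pos: [590.2, 115.3, 210.5]
tcp_rot: [3.141, -0.0, 0.762]
ft_force: [-0.2, 0.2, 0.3]
opening: 1.0
grip_force: 0.0
```

>>> step_arm(plan=[{"x": -0.53,"y": 0.98,"z": 0,"rx": 0,"ry": 0,"rz": 0},{"x": -0.53,"y": 0.98,"z": 0,"rx": 0,"ry": 0,"rz": 0},{"x": -0.53,"y": 0.98,"z": 0,"rx": 0,"ry": 0,"rz": 0},{"x": -0.53,"y": 0.98,"z": 0,"rx": 0,"ry": 0,"rz": 0},{"x": -0.53,"y": 0.98,"z": 0,"rx": 0,"ry": 0,"rz": 0},{"x": -0.53,"y": 0.98,"z": 0,"rx": 0,"ry": 0,"rz": 0},{"x": -0.53,"y": 0.98,"z": 0,"rx": 0,"ry": 0,"rz": 0},{"x": -0.53,"y": 0.98,"z": 0,"rx": 0,"ry": 0,"rz": 0},{"x": -0.53,"y": 0.98,"z": 0,"rx": 0,"ry": 0,"rz": 0},{"x": -0.32,"y": 0.51,"z": 0,"rx": 0,"ry": 0,"rz": 0}])

```text
t: 21.73
eef_pos: [658.9, -142.8, 210.1]
tcp_rot: [3.141, -0.0, 0.76]
ft_force: [0.3, 0.1, -0.6]
opening: 0.998
grip_force: 0.0
```

>>> step_arm(plan=[{"x": 0,"y": 0,"z": 0,"rx": 0,"ry": 0,"rz": 0},{"x": 0,"y": 0,"z": 0,"rx": 0,"ry": 0,"rz": 0},{"x": 0,"y": 0,"z": 0,"rx": 0,"ry": 0,"rz": 0},{"x": 0,"y": 0,"z": 0,"rx": 0,"ry": 0,"rz": 0},{"x": 0,"y": 0,"z": 0,"rx": 0,"ry": 0,"rz": 0},{"x": 0,"y": 0,"z": 0,"rx": 0,"ry": 0,"rz": 0},{"x": 0,"y": 0,"z": 0,"rx": 0,"ry": 0,"rz": 0},{"x": 0,"y": 0,"z": 0,"rx": 0,"ry": 0,"rz": 0},{"x": 0,"y": 0,"z": 0,"rx": 0,"ry": 0,"rz": 0},{"x": 0,"y": 0,"z": 0,"rx": 0,"ry": 0,"rz": 0}])

```text
t: 22.57
eef_pos: [658.5, -140.1, 209.9]
tcp_rot: [3.142, -0.0, 0.76]
ft_force: [-0.7, -0.5, -0.8]
opening: 1.003
grip_force: 0.0
```

```bash
python3 -c "
from w import *
c=look('wrist','wrist4'); W=pts(c); print(cup(c,'m',658,-140,5,W),saucer(c,'s',660.5,-138,W))
q=cup(c,'m',658,-140,5,W)[0]
m=near(c,W,*q,62)&(W[...,2]>25)&(W[...,2]<75); P=W[m][:,:2]-q; P=P[np.hypot(*P.T)>38]
print('handle',len(P),np.degrees(np.arctan2(*np.median(P,0)[::-1])))
to(*q,46,43.5)"
```

```text
(array([ 657.6, -138.4]), 'inlier rms 0.1', 1142, 'z', np.float64(75.4)) (array([ 660.1, -137.3]), 'free', array([ 660.4, -137. ,   52. ]), 4808)
handle 103 -137.44896268005974
pos [ 658.4 -140.1  209.8] rot [-3.1415 -0.      0.7598] t 22.6 open 1.00 grip 0.0 F [-0.3  0.3  0.3]
 -> x 0.02 y -0.07 z 6.55 rz 0.01
```

>>> step_arm(plan=[{"x": 0.01,"y": -0.05,"z": 0.8,"rx": 0,"ry": 0,"rz": 0},{"x": 0,"y": 0,"z": 1,"rx": 0,"ry": 0,"rz": 0},{"x": 0,"y": 0,"z": 1,"rx": 0,"ry": 0,"rz": 0},{"x": 0,"y": 0,"z": 1,"rx": 0,"ry": 0,"rz": 0},{"x": 0,"y": 0,"z": 0.9,"rx": 0,"ry": 0,"rz": 0},{"x": 0,"y": 0,"z": 0.8,"rx": 0,"ry": 0,"rz": 0},{"x": 0,"y": 0,"z": 0.6,"rx": 0,"ry": 0,"rz": 0},{"x": 0,"y": 0,"z": 0.35,"rx": 0,"ry": 0,"rz": 0},{"x": 0,"y": 0,"z": 0.1,"rx": 0,"ry": 0,"rz": 0},{"x": 0,"y": 0,"z": 0,"rx": 0,"ry": 0,"rz": 0}])

```text
t: 23.45
eef_pos: [657.8, -139.1, 45.9]
tcp_rot: [-3.141, 0.0, 0.76]
ft_force: [-1.1, 0.3, 0.3]
opening: 1.001
grip_force: 0.0
```

>>> step_arm(plan=[{"x": 0,"y": 0,"z": 0,"rx": 0,"ry": 0,"rz": 0},{"x": 0,"y": 0,"z": 0,"rx": 0,"ry": 0,"rz": 0},{"x": 0,"y": 0,"z": 0,"rx": 0,"ry": 0,"rz": 0},{"x": 0,"y": 0,"z": 0,"rx": 0,"ry": 0,"rz": 0},{"x": 0,"y": 0,"z": 0,"rx": 0,"ry": 0,"rz": 0},{"x": 0,"y": 0,"z": 0,"rx": 0,"ry": 0,"rz": 0},{"x": 0,"y": 0,"z": 0,"rx": 0,"ry": 0,"rz": 0},{"x": 0,"y": 0,"z": 0,"rx": 0,"ry": 0,"rz": 0},{"x": 0,"y": 0,"z": 0,"rx": 0,"ry": 0,"rz": 0},{"x": 0,"y": 0,"z": 0,"rx": 0,"ry": 0,"rz": 0}], jaw=1)

```text
t: 24.28
eef_pos: [657.9, -139.0, 46.4]
tcp_rot: [3.141, -0.0, 0.76]
ft_force: [-1.4, 1.3, 4.2]
opening: 0.632
grip_force: 30.0
```

```bash
python3 -c "
from w import *
p=state()['eef_pos']
to(399,214.3,170,43.5)"
```

```text
pos [ 657.9 -139.    46.4] rot [ 3.1414e+00 -2.0000e-04  7.5980e-01] t 24.3 open 0.63 grip 30.0 F [-1.4  1.3  4.2]
 -> x 2.22 y -17.38 z -4.94 rz 0.01
```

>>> step_arm(plan=[{"x": 0,"y": 0,"z": -0.3,"rx": 0,"ry": 0,"rz": 0},{"x": 0,"y": 0,"z": -0.6,"rx": 0,"ry": 0,"rz": 0},{"x": 0,"y": 0,"z": -1,"rx": 0,"ry": 0,"rz": 0},{"x": 0,"y": 0,"z": -1,"rx": 0,"ry": 0,"rz": 0},{"x": 0,"y": 0,"z": -1,"rx": 0,"ry": 0,"rz": 0},{"x": 0,"y": 0,"z": -0.8,"rx": 0,"ry": 0,"rz": 0},{"x": 0.05,"y": -0.4,"z": -0.2,"rx": 0,"ry": 0,"rz": 0},{"x": 0.1,"y": -0.8,"z": 0,"rx": 0,"ry": 0,"rz": 0},{"x": 0.13,"y": -1,"z": 0,"rx": 0,"ry": 0,"rz": 0},{"x": 0.13,"y": -1,"z": 0,"rx": 0,"ry": 0,"rz": 0}])

```text
t: 25.12
eef_pos: [608.5, -72.9, 167.6]
tcp_rot: [-3.14, 0.001, 0.759]
ft_force: [0.3, 0.7, -2.4]
opening: 0.632
grip_force: 30.0
```

>>> step_arm(plan=[{"x": 0.13,"y": -1,"z": 0,"rx": 0,"ry": 0,"rz": 0},{"x": 0.13,"y": -1,"z": 0,"rx": 0,"ry": 0,"rz": 0},{"x": 0.13,"y": -1,"z": 0,"rx": 0,"ry": 0,"rz": 0},{"x": 0.13,"y": -1,"z": 0,"rx": 0,"ry": 0,"rz": 0},{"x": 0.13,"y": -1,"z": 0,"rx": 0,"ry": 0,"rz": 0},{"x": 0.13,"y": -1,"z": 0,"rx": 0,"ry": 0,"rz": 0},{"x": 0.13,"y": -1,"z": 0,"rx": 0,"ry": 0,"rz": 0},{"x": 0.13,"y": -1,"z": 0,"rx": 0,"ry": 0,"rz": 0},{"x": 0.13,"y": -1,"z": 0,"rx": 0,"ry": 0,"rz": 0},{"x": 0.13,"y": -1,"z": 0,"rx": 0,"ry": 0,"rz": 0}])

```text
t: 25.95
eef_pos: [459.5, 130.7, 167.9]
tcp_rot: [-3.141, 0.001, 0.76]
ft_force: [0.3, 0.9, -1.9]
opening: 0.632
grip_force: 30.0
```

>>> step_arm(plan=[{"x": 0.13,"y": -1,"z": 0,"rx": 0,"ry": 0,"rz": 0},{"x": 0.13,"y": -1,"z": 0,"rx": 0,"ry": 0,"rz": 0},{"x": 0.13,"y": -0.8,"z": 0,"rx": 0,"ry": 0,"rz": 0},{"x": 0.12,"y": -0.38,"z": 0,"rx": 0,"ry": 0,"rz": 0},{"x": 0,"y": 0,"z": 0.5,"rx": 0,"ry": 0,"rz": 0},{"x": 0,"y": 0,"z": 0.8,"rx": 0,"ry": 0,"rz": 0},{"x": 0,"y": 0,"z": 0.7,"rx": 0,"ry": 0,"rz": 0},{"x": 0,"y": 0,"z": 0,"rx": 0,"ry": 0,"rz": 0},{"x": 0,"y": 0,"z": 0,"rx": 0,"ry": 0,"rz": 0},{"x": 0,"y": 0,"z": 0,"rx": 0,"ry": 0,"rz": 0}])

```text
t: 26.78
eef_pos: [416.2, 196.0, 119.1]
tcp_rot: [3.142, -0.0, 0.76]
ft_force: [0.2, 0.1, -1.9]
opening: 0.63
grip_force: 30.0
```

```bash
python3 -c "
from w import *
to(399,214.3,46.4,43.5); z=state()['eef_pos'][2]
for n in ['wrist','side','scene']:
  c=look(n); W=pts(c); print(n,cup(c,'m',399,214.3,z-41.3,W),saucer(c,'m',399,214,W),saucer(c,'s',660,-138,W))"
```

```text
pos [416.2 196.  119.1] rot [ 3.1415e+00 -3.0000e-04  7.5960e-01] t 26.8 open 0.63 grip 30.0 F [ 0.2  0.1 -1.9]
 -> x 0.00 y -1.00 z 2.91 rz 0.00
wrist (array([415.8, 196.6]), 'inlier rms 1.2', 2684, 'z', np.float64(148.1)) (array([398.6, 214.3]), 'free', array([398.9, 214.9,  65.4]), 8800) None
side (array([378.1, 215.7]), 'inlier rms 7.3', 78, 'z', np.float64(148.3)) (array([397.8, 214. ]), 'free', array([398. , 213.8,  65.6]), 859) (array([ 660.6, -138.6]), 'free', array([ 660.5, -138.5,   52. ]), 1130)
scene (array([417.4, 197.7]), 'inlier rms 1.1', 44, 'z', np.float64(147.9)) (array([398.5, 215.3]), 'free', array([398.5, 215.3,  66. ]), 701) (array([ 660.8, -137.3]), 'free', array([ 660.8, -137. ,   51.7]), 973)
```

>>> step_arm(plan=[{"x": 0,"y": -0.5,"z": 0,"rx": 0,"ry": 0,"rz": 0},{"x": 0,"y": -0.48,"z": 0.2,"rx": 0,"ry": 0,"rz": 0},{"x": 0,"y": 0,"z": 0.7,"rx": 0,"ry": 0,"rz": 0},{"x": 0,"y": 0,"z": 0.8,"rx": 0,"ry": 0,"rz": 0},{"x": 0,"y": 0,"z": 0.6,"rx": 0,"ry": 0,"rz": 0},{"x": 0,"y": 0,"z": 0.3,"rx": 0,"ry": 0,"rz": 0},{"x": 0,"y": 0,"z": 0.15,"rx": 0,"ry": 0,"rz": 0},{"x": 0,"y": 0,"z": 0.05,"rx": 0,"ry": 0,"rz": 0},{"x": 0,"y": 0,"z": 0,"rx": 0,"ry": 0,"rz": 0},{"x": 0,"y": 0,"z": 0,"rx": 0,"ry": 0,"rz": 0}])

```text
t: 27.77
eef_pos: [399.3, 214.1, 49.2]
tcp_rot: [3.141, -0.001, 0.76]
ft_force: [-0.3, -0.9, -1.9]
opening: 0.627
grip_force: 30.0
```

>>> step_arm(plan=[{"x": 0,"y": 0,"z": 0.02,"rx": 0,"ry": 0,"rz": 0},{"x": 0,"y": 0,"z": 0.02,"rx": 0,"ry": 0,"rz": 0},{"x": 0,"y": 0,"z": 0.02,"rx": 0,"ry": 0,"rz": 0},{"x": 0,"y": 0,"z": 0,"rx": 0,"ry": 0,"rz": 0},{"x": 0,"y": 0,"z": 0,"rx": 0,"ry": 0,"rz": 0},{"x": 0,"y": 0,"z": 0,"rx": 0,"ry": 0,"rz": 0},{"x": 0,"y": 0,"z": 0,"rx": 0,"ry": 0,"rz": 0},{"x": 0,"y": 0,"z": 0,"rx": 0,"ry": 0,"rz": 0},{"x": 0,"y": 0,"z": 0,"rx": 0,"ry": 0,"rz": 0},{"x": 0,"y": 0,"z": 0,"rx": 0,"ry": 0,"rz": 0}])

```text
t: 28.6
eef_pos: [399.1, 213.9, 47.1]
tcp_rot: [-3.142, -0.0, 0.76]
ft_force: [-0.3, 0.1, -0.5]
opening: 0.632
grip_force: 30.0
```

>>> step_arm(plan=[{"x": 0,"y": 0,"z": 0.02,"rx": 0,"ry": 0,"rz": 0},{"x": 0,"y": 0,"z": 0.02,"rx": 0,"ry": 0,"rz": 0},{"x": 0,"y": 0,"z": 0.01,"rx": 0,"ry": 0,"rz": 0},{"x": 0,"y": 0,"z": 0,"rx": 0,"ry": 0,"rz": 0},{"x": 0,"y": 0,"z": 0,"rx": 0,"ry": 0,"rz": 0},{"x": 0,"y": 0,"z": 0,"rx": 0,"ry": 0,"rz": 0},{"x": 0,"y": 0,"z": 0,"rx": 0,"ry": 0,"rz": 0},{"x": 0,"y": 0,"z": 0,"rx": 0,"ry": 0,"rz": 0},{"x": 0,"y": 0,"z": 0,"rx": 0,"ry": 0,"rz": 0},{"x": 0,"y": 0,"z": 0,"rx": 0,"ry": 0,"rz": 0}])

```text
t: 29.43
eef_pos: [399.2, 213.9, 46.3]
tcp_rot: [3.141, -0.001, 0.76]
ft_force: [-1.7, -0.7, 7.4]
opening: 0.634
grip_force: 30.0
```

>>> step_arm(plan=[{"x": 0,"y": 0,"z": 0,"rx": 0,"ry": 0,"rz": 0},{"x": 0,"y": 0,"z": 0,"rx": 0,"ry": 0,"rz": 0},{"x": 0,"y": 0,"z": 0,"rx": 0,"ry": 0,"rz": 0},{"x": 0,"y": 0,"z": 0,"rx": 0,"ry": 0,"rz": 0},{"x": 0,"y": 0,"z": 0,"rx": 0,"ry": 0,"rz": 0},{"x": 0,"y": 0,"z": 0,"rx": 0,"ry": 0,"rz": 0},{"x": 0,"y": 0,"z": -0.5,"rx": 0,"ry": 0,"rz": 0},{"x": 0,"y": 0,"z": -1,"rx": 0,"ry": 0,"rz": 0},{"x": 0,"y": 0,"z": -1,"rx": 0,"ry": 0,"rz": 0},{"x": 0,"y": 0,"z": -1,"rx": 0,"ry": 0,"rz": 0}], jaw=-1)

```text
t: 30.27
eef_pos: [398.8, 213.7, 134.3]
tcp_rot: [-3.141, 0.001, 0.76]
ft_force: [-0.6, 0.0, -0.3]
opening: 0.999
grip_force: 0.0
```

>>> step_arm(plan=[{"x": 0,"y": 0,"z": -1,"rx": 0,"ry": 0,"rz": 0.9},{"x": 0,"y": 0,"z": -1,"rx": 0,"ry": 0,"rz": 0.9},{"x": 0,"y": 0,"z": -1,"rx": 0,"ry": 0,"rz": 0.9},{"x": 0,"y": 0,"z": 0,"rx": 0,"ry": 0,"rz": 0.9},{"x": 0,"y": 0,"z": 0,"rx": 0,"ry": 0,"rz": 0.9},{"x": 0,"y": 0,"z": 0,"rx": 0,"ry": 0,"rz": 0.9},{"x": 0,"y": 0,"z": 0,"rx": 0,"ry": 0,"rz": 0.9},{"x": 0,"y": 0,"z": 0,"rx": 0,"ry": 0,"rz": 0.9},{"x": 0,"y": 0,"z": 0,"rx": 0,"ry": 0,"rz": 0.4},{"x": 0,"y": 0,"z": 0,"rx": 0,"ry": 0,"rz": 0}])

```text
t: 31.1
eef_pos: [399.0, 213.8, 208.3]
tcp_rot: [-3.142, 0.0, -0.002]
ft_force: [0.1, -0.7, -0.3]
opening: 1.0
grip_force: 0.0
```

```bash
python3 -c "
from w import *
for n in ['wrist','side','scene']:
  c=look(n); W=pts(c); print(n,cup(c,'m',399,214.3,5,W),saucer(c,'m',399,214,W))
to(449.2,7.2,205,0)"
```

```text
wrist (array([398.9, 214.4]), 'inlier rms 0.2', 1152, 'z', np.float64(75.4)) (array([398.9, 214.8]), 'free', array([398.9, 214.8,  65.5]), 8319)
side (array([398.9, 211.7]), 'inlier rms 0.7', 159, 'z', np.float64(75.6)) (array([398.2, 213. ]), 'free', array([398.3, 212.8,  65.3]), 698)
scene (array([400.4, 214.2]), 'inlier rms 0.9', 133, 'z', np.float64(75.2)) (array([398.8, 215.3]), 'free', array([398.9, 215.2,  65.7]), 571)
pos [399.  213.8 208.3] rot [-3.1415e+00  1.0000e-04  1.5000e-03] t 31.2 open 1.00 grip 0.0 F [ 0.3 -0.1 -0.1]
 -> x 2.01 y 8.27 z 0.13 rz 0.01
```

The medium cup is centred. Next is the small one.

>>> step_arm(plan=[{"x": 0.2,"y": 0.8,"z": 0,"rx": 0,"ry": 0,"rz": 0},{"x": 0.25,"y": 1,"z": 0,"rx": 0,"ry": 0,"rz": 0},{"x": 0.25,"y": 1,"z": 0,"rx": 0,"ry": 0,"rz": 0},{"x": 0.25,"y": 1,"z": 0,"rx": 0,"ry": 0,"rz": 0},{"x": 0.25,"y": 1,"z": 0,"rx": 0,"ry": 0,"rz": 0},{"x": 0.25,"y": 1,"z": 0,"rx": 0,"ry": 0,"rz": 0},{"x": 0.25,"y": 1,"z": 0,"rx": 0,"ry": 0,"rz": 0},{"x": 0.25,"y": 1,"z": 0,"rx": 0,"ry": 0,"rz": 0},{"x": 0.06,"y": 0.47,"z": 0,"rx": 0,"ry": 0,"rz": 0},{"x": 0,"y": 0,"z": 0,"rx": 0,"ry": 0,"rz": 0}])

```text
t: 32.08
eef_pos: [449.7, 5.2, 208.3]
tcp_rot: [3.141, -0.0, -0.001]
ft_force: [0.3, 0.7, 0.5]
opening: 1.002
grip_force: 0.0
```

>>> step_arm(plan=[{"x": 0,"y": 0,"z": 0,"rx": 0,"ry": 0,"rz": 0},{"x": 0,"y": 0,"z": 0,"rx": 0,"ry": 0,"rz": 0},{"x": 0,"y": 0,"z": 0,"rx": 0,"ry": 0,"rz": 0},{"x": 0,"y": 0,"z": 0,"rx": 0,"ry": 0,"rz": 0},{"x": 0,"y": 0,"z": 0,"rx": 0,"ry": 0,"rz": 0},{"x": 0,"y": 0,"z": 0,"rx": 0,"ry": 0,"rz": 0},{"x": 0,"y": 0,"z": 0,"rx": 0,"ry": 0,"rz": 0},{"x": 0,"y": 0,"z": 0,"rx": 0,"ry": 0,"rz": 0},{"x": 0,"y": 0,"z": 0,"rx": 0,"ry": 0,"rz": 0},{"x": 0,"y": 0,"z": 0,"rx": 0,"ry": 0,"rz": 0}])

```text
t: 32.92
eef_pos: [449.3, 7.1, 208.4]
tcp_rot: [-3.142, -0.0, -0.0]
ft_force: [0.2, 0.0, -0.2]
opening: 0.997
grip_force: 0.0
```

```bash
python3 -c "
from w import *
c=look('wrist','wrist5'); W=pts(c); print(cup(c,'s',449.2,7.2,8,W))
to(449.2,7.2,31.5,0)"
```

```text
(array([448.5,   8.3]), 'inlier rms 0.9', 947, 'z', np.float64(58.4))
pos [449.3   7.1 208.4] rot [-3.1415e+00  0.0000e+00 -2.0000e-04] t 33.0 open 1.00 grip 0.0 F [0.4 1.  0.7]
 -> x -0.00 y -0.01 z 7.07 rz -0.00
```

View pics/wrist5.png

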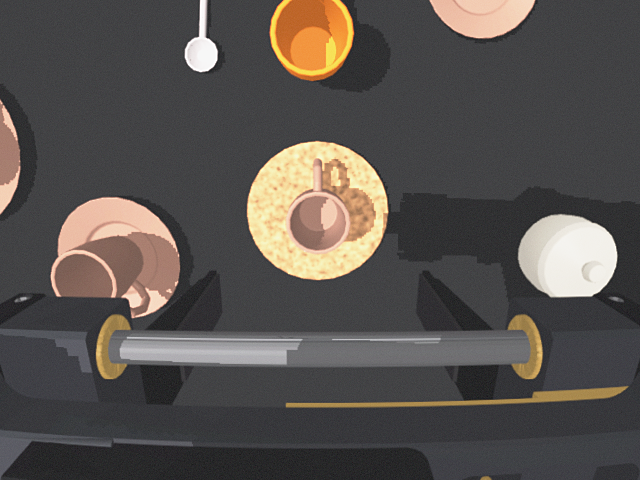

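The small cup is upright on the trivet at (319,222), handle straight up (+x), between the fingers. The medium cup stands on its saucer at (95,270).

>>> step_arm(plan=[{"x": 0,"y": -0.01,"z": 0.8,"rx": 0,"ry": 0,"rz": 0},{"x": 0,"y": 0,"z": 1,"rx": 0,"ry": 0,"rz": 0},{"x": 0,"y": 0,"z": 1,"rx": 0,"ry": 0,"rz": 0},{"x": 0,"y": 0,"z": 1,"rx": 0,"ry": 0,"rz": 0},{"x": 0,"y": 0,"z": 1,"rx": 0,"ry": 0,"rz": 0},{"x": 0,"y": 0,"z": 0.9,"rx": 0,"ry": 0,"rz": 0},{"x": 0,"y": 0,"z": 0.7,"rx": 0,"ry": 0,"rz": 0},{"x": 0,"y": 0,"z": 0.45,"rx": 0,"ry": 0,"rz": 0},{"x": 0,"y": 0,"z": 0.2,"rx": 0,"ry": 0,"rz": 0},{"x": 0,"y": 0,"z": 0,"rx": 0,"ry": 0,"rz": 0}])

```text
t: 33.8
eef_pos: [449.0, 7.3, 31.3]
tcp_rot: [-3.141, 0.002, -0.0]
ft_force: [-0.5, 0.2, 0.9]
opening: 0.998
grip_force: 0.0
```

>>> step_arm(plan=[{"x": 0,"y": 0,"z": 0,"rx": 0,"ry": 0,"rz": 0},{"x": 0,"y": 0,"z": 0,"rx": 0,"ry": 0,"rz": 0},{"x": 0,"y": 0,"z": 0,"rx": 0,"ry": 0,"rz": 0},{"x": 0,"y": 0,"z": 0,"rx": 0,"ry": 0,"rz": 0},{"x": 0,"y": 0,"z": 0,"rx": 0,"ry": 0,"rz": 0},{"x": 0,"y": 0,"z": 0,"rx": 0,"ry": 0,"rz": 0},{"x": 0,"y": 0,"z": 0,"rx": 0,"ry": 0,"rz": 0},{"x": 0,"y": 0,"z": 0,"rx": 0,"ry": 0,"rz": 0},{"x": 0,"y": 0,"z": 0,"rx": 0,"ry": 0,"rz": 0},{"x": 0,"y": 0,"z": 0,"rx": 0,"ry": 0,"rz": 0}], jaw=1)

```text
t: 34.63
eef_pos: [449.4, 7.4, 32.2]
tcp_rot: [-3.142, -0.0, -0.0]
ft_force: [-0.5, 1.4, 4.2]
opening: 0.569
grip_force: 30.0
```

```bash
python3 -c "
from w import *
to(660.6,-137.8,150,0)"
```

```text
pos [449.4   7.4  32.2] rot [-3.1415e+00 -3.0000e-04 -2.0000e-04] t 34.6 open 0.57 grip 30.0 F [-0.5  1.4  4.2]
 -> x 8.45 y 5.81 z -4.71 rz -0.00
```

>>> step_arm(plan=[{"x": 0,"y": 0,"z": -0.3,"rx": 0,"ry": 0,"rz": 0},{"x": 0,"y": 0,"z": -0.8,"rx": 0,"ry": 0,"rz": 0},{"x": 0,"y": 0,"z": -1,"rx": 0,"ry": 0,"rz": 0},{"x": 0,"y": 0,"z": -1,"rx": 0,"ry": 0,"rz": 0},{"x": 0,"y": 0,"z": -1,"rx": 0,"ry": 0,"rz": 0},{"x": 0,"y": 0,"z": -0.6,"rx": 0,"ry": 0,"rz": 0},{"x": 0.4,"y": 0.28,"z": 0,"rx": 0,"ry": 0,"rz": 0},{"x": 0.8,"y": 0.55,"z": 0,"rx": 0,"ry": 0,"rz": 0},{"x": 0.9,"y": 0.62,"z": 0,"rx": 0,"ry": 0,"rz": 0},{"x": 0.9,"y": 0.62,"z": 0,"rx": 0,"ry": 0,"rz": 0}])

```text
t: 35.47
eef_pos: [525.2, -45.4, 149.2]
tcp_rot: [-3.141, 0.0, 0.0]
ft_force: [-0.2, 0.3, -1.1]
opening: 0.568
grip_force: 30.0
```

>>> step_arm(plan=[{"x": 0.9,"y": 0.62,"z": 0,"rx": 0,"ry": 0,"rz": 0},{"x": 0.9,"y": 0.62,"z": 0,"rx": 0,"ry": 0,"rz": 0},{"x": 0.9,"y": 0.62,"z": 0,"rx": 0,"ry": 0,"rz": 0},{"x": 0.9,"y": 0.62,"z": 0,"rx": 0,"ry": 0,"rz": 0},{"x": 0.9,"y": 0.62,"z": 0,"rx": 0,"ry": 0,"rz": 0},{"x": 0.7,"y": 0.45,"z": 0,"rx": 0,"ry": 0,"rz": 0},{"x": 0.25,"y": 0.19,"z": 0,"rx": 0,"ry": 0,"rz": 0},{"x": 0,"y": 0,"z": 0.5,"rx": 0,"ry": 0,"rz": 0},{"x": 0,"y": 0,"z": 0.5,"rx": 0,"ry": 0,"rz": 0},{"x": 0,"y": 0,"z": 0,"rx": 0,"ry": 0,"rz": 0}])

```text
t: 36.3
eef_pos: [658.1, -136.9, 120.8]
tcp_rot: [-3.14, 0.006, 0.0]
ft_force: [-0.9, 0.5, -2.1]
opening: 0.567
grip_force: 30.0
```

>>> step_arm(plan=[{"x": 0,"y": 0,"z": 0,"rx": 0,"ry": 0,"rz": 0},{"x": 0,"y": 0,"z": 0,"rx": 0,"ry": 0,"rz": 0},{"x": 0,"y": 0,"z": 0,"rx": 0,"ry": 0,"rz": 0},{"x": 0,"y": 0,"z": 0,"rx": 0,"ry": 0,"rz": 0},{"x": 0,"y": 0,"z": 0,"rx": 0,"ry": 0,"rz": 0},{"x": 0,"y": 0,"z": 0,"rx": 0,"ry": 0,"rz": 0},{"x": 0,"y": 0,"z": 0,"rx": 0,"ry": 0,"rz": 0},{"x": 0,"y": 0,"z": 0,"rx": 0,"ry": 0,"rz": 0},{"x": 0,"y": 0,"z": 0,"rx": 0,"ry": 0,"rz": 0},{"x": 0,"y": 0,"z": 0,"rx": 0,"ry": 0,"rz": 0}])

```text
t: 37.13
eef_pos: [660.5, -138.0, 124.6]
tcp_rot: [-3.142, -0.0, -0.0]
ft_force: [-0.7, 0.4, -1.6]
opening: 0.566
grip_force: 30.0
```

```bash
python3 -c "
from w import *
to(660.6,-137.8,29.2,0); z=state()['eef_pos'][2]
for n in ['wrist','side','scene']:
  c=look(n); W=pts(c); print(n,cup(c,'s',660.6,-137.8,z-24,W),saucer(c,'s',660.5,-138,W))"
```

```text
pos [ 660.5 -138.   124.6] rot [-3.1415e+00 -1.0000e-04 -2.0000e-04] t 37.1 open 0.57 grip 30.0 F [-0.7  0.4 -1.6]
 -> x 0.00 y -0.01 z 3.82 rz -0.00
wrist (array([ 659.6, -138. ]), 'inlier rms 0.9', 3006, 'z', np.float64(150.8)) (array([ 659.8, -136.8]), 'free', array([ 660.3, -136.8,   52. ]), 4478)
side (array([ 659.3, -140.1]), 'inlier rms 1.0', 82, 'z', np.float64(151.4)) (array([ 660.2, -138.8]), 'free', array([ 660.2, -138.9,   51.9]), 1132)
scene (array([ 661.2, -137.1]), 'inlier rms 1.3', 243, 'z', np.float64(150.5)) (array([ 660.3, -137.4]), 'free', array([ 660.7, -137.1,   51.8]), 981)
```

>>> step_arm(plan=[{"x": 0,"y": -0.02,"z": 0.5,"rx": 0,"ry": 0,"rz": 0},{"x": 0,"y": 0,"z": 0.8,"rx": 0,"ry": 0,"rz": 0},{"x": 0,"y": 0,"z": 0.9,"rx": 0,"ry": 0,"rz": 0},{"x": 0,"y": 0,"z": 0.7,"rx": 0,"ry": 0,"rz": 0},{"x": 0,"y": 0,"z": 0.5,"rx": 0,"ry": 0,"rz": 0},{"x": 0,"y": 0,"z": 0.2,"rx": 0,"ry": 0,"rz": 0},{"x": 0,"y": 0,"z": 0.08,"rx": 0,"ry": 0,"rz": 0},{"x": 0,"y": 0,"z": 0.04,"rx": 0,"ry": 0,"rz": 0},{"x": 0,"y": 0,"z": 0,"rx": 0,"ry": 0,"rz": 0},{"x": 0,"y": 0,"z": 0,"rx": 0,"ry": 0,"rz": 0}])

```text
t: 38.12
eef_pos: [661.0, -137.6, 32.5]
tcp_rot: [3.141, -0.001, -0.0]
ft_force: [0.8, -0.6, -1.8]
opening: 0.568
grip_force: 30.0
```

>>> step_arm(plan=[{"x": 0,"y": 0,"z": 0.02,"rx": 0,"ry": 0,"rz": 0},{"x": 0,"y": 0,"z": 0.02,"rx": 0,"ry": 0,"rz": 0},{"x": 0,"y": 0,"z": 0.02,"rx": 0,"ry": 0,"rz": 0},{"x": 0,"y": 0,"z": 0,"rx": 0,"ry": 0,"rz": 0},{"x": 0,"y": 0,"z": 0,"rx": 0,"ry": 0,"rz": 0},{"x": 0,"y": 0,"z": 0,"rx": 0,"ry": 0,"rz": 0},{"x": 0,"y": 0,"z": 0,"rx": 0,"ry": 0,"rz": 0},{"x": 0,"y": 0,"z": 0,"rx": 0,"ry": 0,"rz": 0},{"x": 0,"y": 0,"z": 0,"rx": 0,"ry": 0,"rz": 0},{"x": 0,"y": 0,"z": 0,"rx": 0,"ry": 0,"rz": 0}])

```text
t: 38.95
eef_pos: [660.5, -137.5, 30.1]
tcp_rot: [-3.141, 0.0, -0.0]
ft_force: [-0.7, -0.4, -0.4]
opening: 0.568
grip_force: 30.0
```

>>> step_arm(plan=[{"x": 0,"y": 0,"z": 0.02,"rx": 0,"ry": 0,"rz": 0},{"x": 0,"y": 0,"z": 0.02,"rx": 0,"ry": 0,"rz": 0},{"x": 0,"y": 0,"z": 0.01,"rx": 0,"ry": 0,"rz": 0},{"x": 0,"y": 0,"z": 0,"rx": 0,"ry": 0,"rz": 0},{"x": 0,"y": 0,"z": 0,"rx": 0,"ry": 0,"rz": 0},{"x": 0,"y": 0,"z": 0,"rx": 0,"ry": 0,"rz": 0},{"x": 0,"y": 0,"z": 0,"rx": 0,"ry": 0,"rz": 0},{"x": 0,"y": 0,"z": 0,"rx": 0,"ry": 0,"rz": 0},{"x": 0,"y": 0,"z": 0,"rx": 0,"ry": 0,"rz": 0},{"x": 0,"y": 0,"z": 0,"rx": 0,"ry": 0,"rz": 0}])

```text
t: 39.78
eef_pos: [660.7, -137.4, 29.3]
tcp_rot: [3.142, -0.0, -0.0]
ft_force: [-1.9, 1.2, 5.5]
opening: 0.569
grip_force: 30.0
```

Contact made. Releasing and retreating upward.

>>> step_arm(plan=[{"x": 0,"y": 0,"z": 0,"rx": 0,"ry": 0,"rz": 0},{"x": 0,"y": 0,"z": 0,"rx": 0,"ry": 0,"rz": 0},{"x": 0,"y": 0,"z": 0,"rx": 0,"ry": 0,"rz": 0},{"x": 0,"y": 0,"z": 0,"rx": 0,"ry": 0,"rz": 0},{"x": 0,"y": 0,"z": 0,"rx": 0,"ry": 0,"rz": 0},{"x": 0,"y": 0,"z": 0,"rx": 0,"ry": 0,"rz": 0},{"x": 0,"y": 0,"z": -0.5,"rx": 0,"ry": 0,"rz": 0},{"x": 0,"y": 0,"z": -1,"rx": 0,"ry": 0,"rz": 0},{"x": 0,"y": 0,"z": -1,"rx": 0,"ry": 0,"rz": 0},{"x": 0,"y": 0,"z": -1,"rx": 0,"ry": 0,"rz": 0}], jaw=-1)

```text
t: 40.62
eef_pos: [660.4, -137.4, 118.2]
tcp_rot: [-3.142, -0.0, -0.0]
ft_force: [-0.3, 0.6, 0.3]
opening: 1.003
grip_force: 0.0
```

>>> step_arm(plan=[{"x": 0,"y": 0,"z": -1,"rx": 0,"ry": 0,"rz": 0},{"x": 0,"y": 0,"z": -1,"rx": 0,"ry": 0,"rz": 0},{"x": 0,"y": 0,"z": -1,"rx": 0,"ry": 0,"rz": 0},{"x": 0,"y": 0,"z": -0.8,"rx": 0,"ry": 0,"rz": 0},{"x": 0,"y": 0,"z": 0,"rx": 0,"ry": 0,"rz": 0},{"x": 0,"y": 0,"z": 0,"rx": 0,"ry": 0,"rz": 0},{"x": 0,"y": 0,"z": 0,"rx": 0,"ry": 0,"rz": 0},{"x": 0,"y": 0,"z": 0,"rx": 0,"ry": 0,"rz": 0},{"x": 0,"y": 0,"z": 0,"rx": 0,"ry": 0,"rz": 0},{"x": 0,"y": 0,"z": 0,"rx": 0,"ry": 0,"rz": 0}])

```text
t: 41.45
eef_pos: [660.3, -137.4, 210.5]
tcp_rot: [-3.141, 0.001, -0.0]
ft_force: [0.2, 0.8, 0.4]
opening: 1.001
grip_force: 0.0
```

```bash
python3 -c "
from w import *
for n in ['wrist','side','scene']:
  c=look(n,n+'9'); W=pts(c)
  for a,x,y in [('s',660.5,-137.7),('m',399,214.3),('l',517,385)]:
    print(n,a,cup(c,a,x,y,5,W),saucer(c,a,x,y,W))
to(660,-138,200,0)"
```

```text
wrist s (array([ 660.1, -136.5]), 'inlier rms 0.9', 411, 'z', np.float64(55.1)) (array([ 660.4, -136.8]), 'free', array([ 660.5, -136.8,   52. ]), 4135)
wrist m None None
wrist l None None
side s (array([ 659.9, -139.2]), 'inlier rms 1.1', 235, 'z', np.float64(55.4)) (array([ 660.7, -138.8]), 'free', array([ 660.3, -139. ,   51.8]), 942)
side m (array([398.7, 211.4]), 'inlier rms 1.0', 163, 'z', np.float64(75.5)) (array([399.1, 212.7]), 'free', array([398.8, 212.6,  65.4]), 703)
side l (array([516.2, 381.4]), 'inlier rms 0.9', 123, 'z', np.float64(96.6)) (array([515.9, 383.4]), 'free', array([515.9, 383.4,  82.5]), 850)
scene s (array([ 661., -137.]), 'inlier rms 1.2', 221, 'z', np.float64(55.2)) (array([ 660.8, -136.7]), 'free', array([ 661.1, -136.9,   51.6]), 784)
scene m (array([399.7, 214.6]), 'inlier rms 0.9', 131, 'z', np.float64(75.1)) (array([399.1, 215.4]), 'free', array([399.2, 215.3,  65.8]), 568)
scene l (array([518.9, 384.6]), 'inlier rms 1.1', 153, 'z', np.float64(96.8)) (array([517.3, 385.1]), 'free', array([517.3, 385. ,  82.2]), 1036)
pos [ 660.5 -137.5  210.9] rot [-3.1413e+00  6.0000e-04 -2.0000e-04] t 41.6 open 1.00 grip 0.0 F [ 1.2 -1.1  0.3]
 -> x -0.02 y 0.02 z 0.44 rz -0.00
```

View pics/scene9.png

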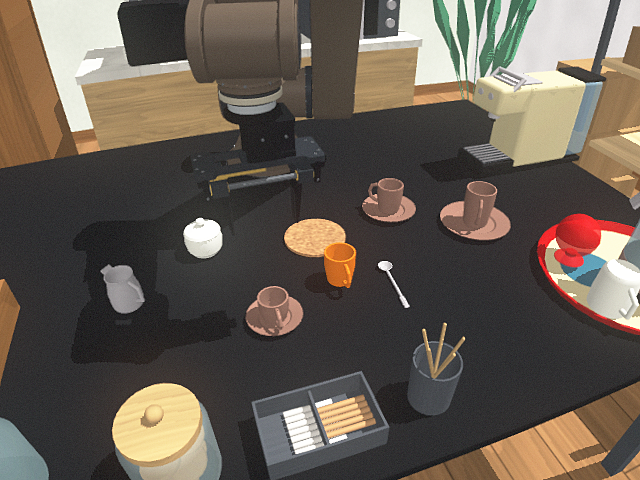

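The final view shows small (273,310), medium (389,200) and large (480,210) each upright on their own saucers. The bystanders and the orange cup are where they were, and the gripper is well clear.

```bash
python3 -c "
from cell import *
print(job_done())"
```

```text
the job is handed in; nothing more can be done
None
```

All three cups are upright on their own saucers, centred to within about 1–2 mm by the cameras. I handed the job in after about 42 s, and the saucers, sugar pot, milk jug, teaspoon and orange cup are where they started.

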